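Counterweight round the bend of a lapping-machine swing arm

TASK

Thread the drilled steel counterweight onto the pointed free end of the bent rod and slide it round the bend by feel: the rod is a fine setting part, so never let the weight press on it with more than 8 N on the way. Bring it gently fully home against the shoulder by the post and leave it hanging there on the rod. Leave everything else on the bench where it is.

Things in the scene. Friction and masses are not known exactly. Their poses are not given: they have to be found in the camera images.
- weight: The counterweight: a plain steel block 16 mm long (its x), 40 mm wide (its y) and 50 mm high, 0.19 to 0.31 kg, standing on the table. A round hole of 12.5 mm diameter runs right through it along its x axis, 30 mm above its underside. Origin: centre of the underside. It looks and works the same turned half round about z.
- weight_bore (a point): Middle of the counterweight's hole, 30 mm above the block's underside; x along the hole, z up.
- bracket: Fixed bracket: base plate 110 x 100 mm, square post 44 mm thick, 148 mm high. A rigid steel rod, 10 mm in diameter, leaves the post level along +y at x = 0, its centre line 130 mm above the table everywhere. It bends once, in the level plane, to -x (left, seen along +y), and ends free. Origin: under the post, on the table; z up.
- rod_end (a point): Middle of the rounded point (4 mm thick) at the rod's free end, on the centre line. The last 12 mm before it taper from 10 mm to this point and follow straight on the 120 mm after the fifth kink. Only the position counts: its axes say nothing about the rod's direction.
- blank: A solid steel block of the same size as the counterweight, without a hole. To be left alone. Origin: centre of the underside.
- ring: Loose brass ring lying on the table, 60 mm across, 14 mm high. Bystander.
- jar: Closed white plastic jar, 48 mm across, 70 mm high. Bystander.
- wrench: Wrench lying on the table. Bystander.
- brush: Brush lying on the table. Bystander.
- cup: Steel cup, 64 mm across, 60 mm high. Bystander.
- cone: Dark steel plug, 50 mm across, 50 mm high. Bystander.
- shoulder (a point): On the rod's centre line, in the face of the shoulder, a disc of 26 mm diameter fixed on the rod, 55 mm (along bracket y) from the bracket's origin. The counterweight is home when its face lies against this; the hole's middle is then 8 mm farther along +y. Axes as the bracket's.
- bend_start (a point): End of the rod's straight part from the post, at bracket y = 115 mm. By drawing the bend has five kinks of 12 degrees, 22 mm apart, the first here, then a straight 120 mm. But it was bent by hand: each kink is off by up to 12 degrees, and the last 120 mm have two more of up to 12 degrees either way, at thirds: the course must be felt or seen. Axes as the bracket's.
Things that resemble listed ones, but are neither listed nor needed, are in the scene too. What is shaped like the weight but green is not meant.

How it is judged:
By the outcome, as a careful person would: the job done as asked, in the order asked, and still so for the second after the job is handed in, with the robot touching nothing.
It also fails if it takes over 72 s, if anything falls off the work surface, if the arm or the gripper's body presses on something with over 40 N, if the wrist force passes 120 N, or if a joint passes its speed limit or range.

ROBOT

A 7-joint arm with a two-finger parallel gripper is mounted at the origin on the work surface. World frame = base frame: x ahead of the robot, y to its left, z up, the work surface at z = 0. Lengths are in m, angles in rad, forces in N, time in s.
With the tool pointing down it reaches from about 0.35 to 0.9 m from the base axis. Payload 7.2 kg.
Tool frame: the origin (TCP) lies midway between the tips of the shut fingers; the grasp point (between the pads) lies 19 mm behind it; z points along the fingers, y is the line along which they close (so a half turn about z gives the same grasp; the last joint's range is limited). The gripper opens to 88 mm and grips with 3 to 60 N. Pads are 20 mm wide; open, the fingers measure 115 mm over their backs; the gripper's body (75 mm by 178 mm) begins 61 mm behind the grasp point.
Start: joints at [-1.372, 0.411, -0.013, 1.596, 0.006, 1.134, -0.082], TCP at [0.165, 0.603, 0.223] pointing down, gripper open.
Joint ranges: [-2.95, 2.95], [-0.29, 1.99], [-1.47, 1.44], [0.14, 2.54], [-1.03, 4.17], [0.13, 1.85], [-2.86, 2.86]. Speed limits (rad/s): [2.39, 2.39, 3.01, 3.01, 3.14, 3.14, 3.14].

INTERFACE

Orientations are given as a 3x3 rotation matrix whose columns are the frame's x, y, z axes.
In Python, from bench import arm, eyes, order gives the robot as it stands. The module is installed in compiled form; this text tells all that it offers.
- The arm moves only by the tool servo_tool, never from a script. Its argument "moves" is a list of rows, each an object with "translation": the shift along the tool's x, y, z each as a share of 0.1 m, from -1 to 1, a list of three; "yaw": the turn about the tool's z as a share of pi rad, from -1 to 1. A call has 1 to 5 rows; each row shifts and turns the commanded pose from where the row before left it, along the tool's axes as they then stand; what a row does not reach is not made up. A row lasts 1/12 s, in which the tool goes at most 41.7 mm and 7.16 degrees, less where a joint would pass 70% of its speed; a pose out of reach is approached as far as the arm can. A call with a number of a shift or a turn outside -1 to 1 is refused whole. A call with a gripper value outside its range is refused whole. "fingers" is the opening, from -1 (shut) to 1 (fully open), set as the call begins (left out, the last holds). The fingers move at their own pace and stop on an object; "squeeze" is the grip in N (left out, the last holds). Time passes only in rows, so rows that do not move let the fingers close. It gives the time, the measured TCP pose, the force, the opening and the grip force at its end, in the units of the state.
- arm.observe(): the state, without advancing time (a new reading comes with each control period).
- eyes.read_camera(name): name is "side" or "top" or "wrist"; returns a dict with "color" (480x640x3 uint8, blue, green, red), "mtx" (3x3 intrinsics, pixels), "rvec" (rotation vector, rad) and "tvec" (3), from world to camera coordinates, as OpenCV has them; the wrist camera has in their place "mount" (4x4, takes a point from camera to tool coordinates, whose origin is the TCP and whose axes are the flange's). Camera axes: x right, y down, z forward; pixel columns grow to the right and rows downward; lengths in m; the calibration is good to about 2 mm. A picture is of the moment at which its call begins: read the wrist's pose just before it. There is no depth.
- order.hand_in(): hands the job in; it is judged then, once.
Trained networks look in the newest picture that a camera, given by its name, has taken for a name from the list of things; names that differ only in an ending like _2 or _b are one class to them, and where a whole thing is asked for, a point or a joint stands for the part that bears it (a point fixed in the world has none). Each returns a list of dicts, best first, with "p" (0 to 1); they miss things now and then, are a little off and sometimes report something else, mostly with a low value. They report only what shows in the picture. A call takes as long as a camera call. They do not tell look-alikes from the thing itself.
- eyes.boxes_of(camera, name): "xyz" ([x, y, z] in m, in the coordinates of the camera as it stood for that picture, good to about 4 mm: the middle of the surface that is visible of it).
The state is a dict: "t": time; "q": joint angles; "joint_vel": joint speeds; "tau": joint torques, N m; "position": TCP position; "tcp_rot": TCP orientation; "contact_force": force on the tool from outside, world axes, zero at the start; "moment": the same for the moment, N m; "width": finger opening in m; "finger_force": force on a finger pad.
Only numpy, scipy, OpenCV 4.12 (cv2) and the standard library are available. Lean on these libraries where they do the work, as an engineer would, in place of code of your own. Each camera call takes 0.05 s, during which the arm holds its last target. There are 200 camera calls.

## Working session

There is one attempt and no reset: what is moved stays moved. The work goes in short steps, Python scripts to look and compute and a tool call to move; the robot and the scene stay as the last step left them, time stands still between calls to the robot, and variables do not carry over. Pictures are saved under pics/ and viewed, at most 10 in all, crops included, and the job is handed in when it is done.

Besides the shell and the picture viewer there is one more tool, called after "Call:" by a JSON object that holds its "name" and its "arguments". servo_tool: Moves the arm, as the interface text tells. Shift numbers are shares of 0.1 m and turn numbers shares of pi rad, none past 1 either way. Its arguments: {"type":"object","properties":{"moves":{"type":"array"},"fingers":{"type":"number"},"squeeze":{"type":"number"}},"required":["moves"]}

```bash
mkdir -p pics; cat > h.py <<'E'
import numpy as np,cv2
from bench import arm,eyes,order
def cam(n):
    s=arm.observe(); c=eyes.read_camera(n)
    if n=='wrist':
        T=np.eye(4);T[:3,:3]=s['tcp_rot'];T[:3,3]=s['position'];M=T@np.array(c['mount'])  # cam->world
    else:
        R=cv2.Rodrigues(np.array(c['rvec'],float))[0];M=np.eye(4);M[:3,:3]=R.T;M[:3,3]=-R.T@np.array(c['tvec'],float).ravel()
    return c['color'],np.array(c['mtx']),M
def ray(K,M,uv,z):
    d=M[:3,:3]@np.linalg.inv(K)@np.array([uv[0],uv[1],1.]);o=M[:3,3]
    return o+d*(z-o[2])/d[2]
def proj(K,M,p):
    q=np.linalg.inv(M)@np.append(p,1);q=K@q[:3];return q[:2]/q[2]
E
python3 - <<'E'
from h import *
np.set_printoptions(precision=4,suppress=True)
s=arm.observe();print({k:np.round(v,3).tolist() for k,v in s.items()})
for n in ['top','side']:
    im,K,M=cam(n);cv2.imwrite(f'pics/{n}0.png',im);print(n,K.tolist(),M)
    for o in ['weight','weight_bore','bracket','rod_end','shoulder','bend_start','blank']:
        for d in eyes.boxes_of(n,o)[:4]:
            w=M@np.append(d['xyz'],1);print(o,round(d['p'],2),w[:3],proj(K,M,w[:3]).round())
E
```

```text
{'t': 0.0, 'q': [-1.372, 0.412, -0.013, 1.597, 0.006, 1.134, -0.082], 'joint_vel': [-0.001, -0.001, 0.001, -0.0, -0.0, -0.002, -0.001], 'tau': [-0.0, -58.796, 0.641, -29.108, -0.054, 0.018, 0.0], 'position': [0.165, 0.602, 0.222], 'tcp_rot': [[-0.965, 0.264, -0.0], [0.264, 0.965, -0.002], [-0.0, -0.002, -1.0]], 'contact_force': [0.21, -1.349, 0.172], 'moment': [0.027, -0.015, -0.016], 'finger_force': 0.0, 'width': 0.088}
top [[485.8840847015939, 0.0, 314.9655675403525], [0.0, 485.8840847015939, 240.49690964117627], [0.0, 0.0, 1.0]] [[-0.0076 -0.9905  0.1372  0.476 ]
 [-0.9992  0.0022 -0.0393  0.0284]
 [ 0.0386 -0.1374 -0.9898  0.8983]
 [ 0.      0.      0.      1.    ]]
weight 0.83 [0.5858 0.2102 0.0491] [192. 245.]
weight 0.76 [0.6357 0.1231 0.0515] [242. 217.]
weight 0.73 [0.495  0.1542 0.0502] [223. 297.]
weight_bore 0.68 [0.5001 0.1566 0.0477] [222. 294.]
weight_bore 0.66 [0.6391 0.2569 0.0497] [166. 215.]
weight_bore 0.66 [0.6384 0.1212 0.0473] [243. 216.]
bracket 0.87 [ 0.6553 -0.2191  0.1057] [443. 199.]
shoulder 0.56 [ 0.655  -0.2163  0.1068] [441. 199.]
bend_start 0.78 [ 0.6
[... 185 characters left out ...]
.0]] [[-0.891  -0.2468  0.3811  0.322 ]
 [-0.454   0.4893 -0.7446  0.4836]
 [-0.0027 -0.8365 -0.548   0.4689]
 [ 0.      0.      0.      1.    ]]
weight 0.95 [0.5795 0.2164 0.0361] [225. 381.]
weight 0.94 [0.4956 0.1681 0.0456] [308. 372.]
weight 0.82 [0.6413 0.2741 0.0379] [149. 397.]
weight_bore 0.84 [0.6301 0.1315 0.0438] [232. 317.]
weight_bore 0.81 [0.4958 0.168  0.0412] [308. 374.]
weight_bore 0.77 [0.6359 0.2672 0.0365] [157. 395.]
weight_bore 0.68 [ 0.5203 -0.0886  0.0132] [368. 269.]
bracket 0.67 [ 0.6565 -0.2179  0.0867] [328. 181.]
shoulder 0.97 [ 0.6506 -0.2203  0.0868] [331. 181.]
bend_start 0.78 [ 0.659  -0.2177  0.0834] [327. 182.]
blank 0.58 [0.4641 0.2455 0.0464] [299. 437.]
```

View pics/top0.png

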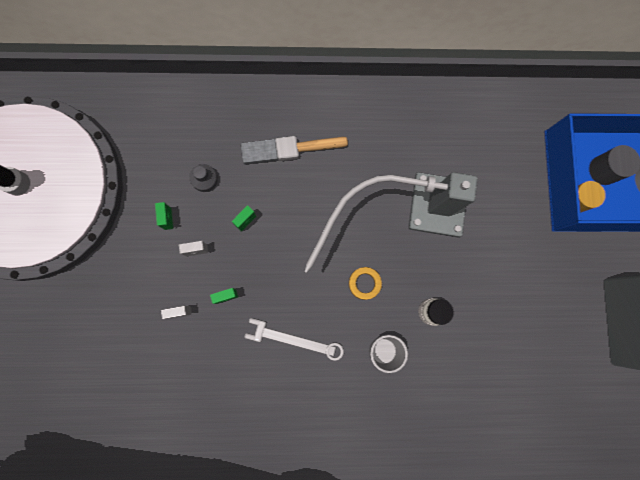

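View pics/side0.png

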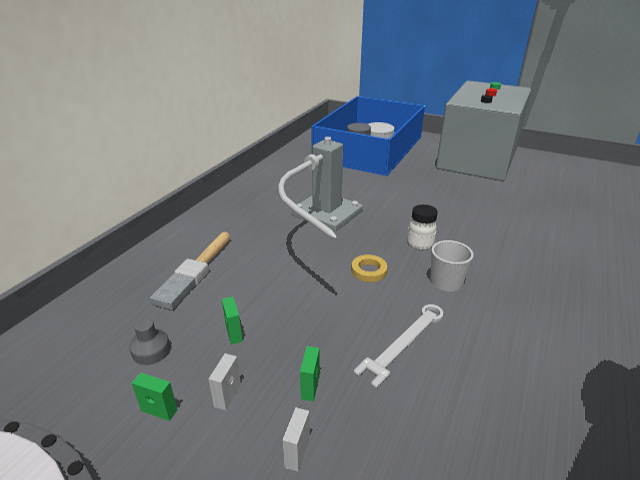

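Two grey blocks lie there. The one at top (192,247) / side (225,381) shows a hole. The other, at top (175,312) / side (296,438), is plain and is the blank. The green ones are decoys. I'll confirm the holed one in a crop and extract the rod's centre line.

```bash
python3 - <<'E'
from h import *
np.set_printoptions(precision=4,suppress=True)
s=cv2.imread('pics/side0.png')
cv2.imwrite('pics/cropside.png',cv2.resize(s[335:475,180:340],None,fx=4,fy=4,interpolation=cv2.INTER_CUBIC))
im,K,M=cam('top')
g=im.min(2)
# weight top-face
def blob(thr,x0,y0,x1,y1,seed):
    m=(g>thr).astype(np.uint8);n,l,st,c=cv2.connectedComponentsWithStats(m)
    k=l[seed[1],seed[0]];ys,xs=np.where(l==k);return xs,ys
for seed in [(192,247),(175,312)]:
    xs,ys=blob(150,0,0,0,0,seed);p=np.array([ray(K,M,(x,y),.05)[:2] for x,y in zip(xs,ys)])
    (c,wh,a)=cv2.minAreaRect(p.astype(np.float32)*1000);print(seed,len(xs),c,wh,a)
m=(g>105).astype(np.uint8);n,l,st,c=cv2.connectedComponentsWithStats(m);k=l[195,345];print(k,st[k])
for d in range(265,180,-8):
    xs=np.where(l[d,295:420]==k)[0]+295
    if len(xs): print(d,xs.min(),xs.max(),ray(K,M,(xs.mean(),d),.13)[:2])
for x in range(350,440,8):
    ys=np.where(l[170:215,x]==k)[0]+170
    if len(ys): print('x',x,ys.min(),ys.max(),ray(K,M,(x,ys.mean()),.13)[:2])
ys,xs=np.where(l==k);i=ys.argmax();print('tip',xs[i],ys[i],ray(K,M,(xs[i],ys[i]),.13)[:2])
E
```

```text
(192, 247) 210 (583.374267578125, 211.80462646484375) (15.680652618408203, 40.148780822753906) 9.546163558959961
(175, 312) 216 (470.78289794921875, 238.7662811279297) (15.186383247375488, 39.96358871459961) 9.654444694519043
36 [ 304  173  144  100 1393]
265 306 312 [0.5433 0.0077]
257 310 316 [0.556  0.0012]
249 314 320 [ 0.5688 -0.0052]
241 318 324 [ 0.5816 -0.0117]
233 322 328 [ 0.5946 -0.0183]
225 326 332 [ 0.6076 -0.0249]
217 330 336 [ 0.6206 -0.0315]
209 335 341 [ 0.6338 -0.0397]
201 340 346 [ 0.647 -0.048]
193 347 355 [ 0.6602 -0.0613]
185 357 418 [ 0.6737 -0.0982]
x 350 190 197 [ 0.6594 -0.0596]
x 358 185 190 [ 0.6694 -0.0729]
x 366 180 185 [ 0.6778 -0.0861]
x 374 177 182 [ 0.6829 -0.0994]
x 382 176 180 [ 0.6854 -0.1126]
x 390 175 180 [ 0.6863 -0.1258]
x 398 176 181 [ 0.6847 -0.1389]
x 406 177 182 [ 0.683  -0.1521]
x 414 179 183 [ 0.6805 -0.1652]
x 422 173 190 [ 0.6797 -0.1784]
x 430 175 191 [ 0.6772 -0.1916]
x 438 176 187 [ 0.6798 -0.2049]
tip 305 272 [0.5322 0.0141]
```

View pics/cropside.png

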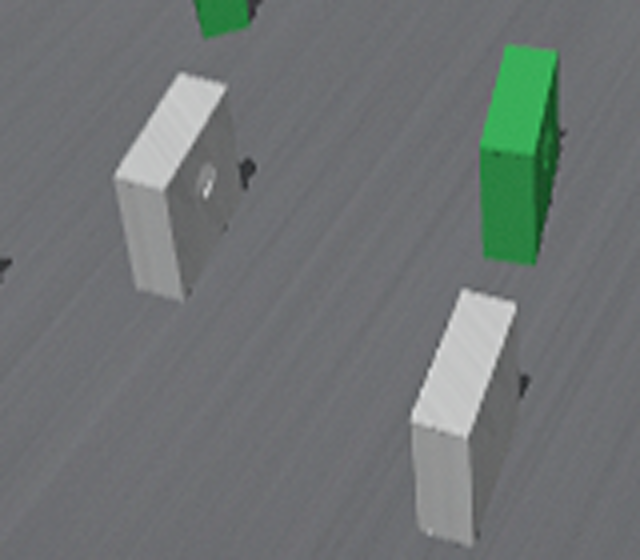

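The crop confirms it: the grey block at crop (207,182) has the through hole, and the one at (465,420) has none. Next I go above the weight.

Call:
{"name": "servo_tool", "arguments": {"moves": [{"translation":[-0.36,-0.19,0],"yaw":0},{"translation":[-0.36,-0.19,0],"yaw":0},{"translation":[-0.36,-0.19,0],"yaw":0},{"translation":[-0.36,-0.19,0],"yaw":0},{"translation":[-0.36,-0.19,0],"yaw":0}]}}

```text
t: 1.27
position: [0.3145, 0.4624, 0.2228]
tcp_rot: [[-0.965, 0.263, 0.0], [0.263, 0.965, 0.0], [-0.0, 0.0, -1.0]]
contact_force: [1.3, -0.0, 0.1]
width: 0.0877
finger_force: 0.0
```

Call:
{"name": "servo_tool", "arguments": {"moves": [{"translation":[-0.36,-0.19,0],"yaw":0},{"translation":[-0.36,-0.19,0],"yaw":0},{"translation":[-0.36,-0.19,0],"yaw":0},{"translation":[-0.36,-0.19,0],"yaw":0},{"translation":[-0.36,-0.19,0],"yaw":0}]}}

```text
t: 1.68
position: [0.4632, 0.3232, 0.223]
tcp_rot: [[-0.965, 0.263, 0.0], [0.263, 0.965, 0.001], [-0.0, 0.001, -1.0]]
contact_force: [0.6, 0.3, 0.4]
width: 0.0877
finger_force: 0.0
```

Call:
{"name": "servo_tool", "arguments": {"moves": [{"translation":[-0.36,-0.19,0],"yaw":0},{"translation":[-0.36,-0.19,0],"yaw":0},{"translation":[-0.36,-0.19,0],"yaw":0},{"translation":[-0.36,-0.19,0],"yaw":0}]}}

```text
t: 2.02
position: [0.5821, 0.2119, 0.2229]
tcp_rot: [[-0.965, 0.263, 0.0], [0.263, 0.965, 0.0], [-0.0, 0.0, -1.0]]
contact_force: [0.3, 0.6, -0.1]
width: 0.0879
finger_force: 0.0
```

Call:
{"name": "servo_tool", "arguments": {"moves": [{"translation":[0,0,0],"yaw":-0.0345},{"translation":[0,0,0],"yaw":-0.0345},{"translation":[0,0,0],"yaw":-0.0345},{"translation":[0,0,0],"yaw":-0.0345},{"translation":[0,0,0],"yaw":0}]}}

```text
t: 2.43
position: [0.5809, 0.2132, 0.2226]
tcp_rot: [[-0.985, -0.17, -0.0], [-0.17, 0.985, 0.0], [0.0, 0.0, -1.0]]
contact_force: [0.4, 0.7, -0.0]
width: 0.0881
finger_force: 0.0
```

```bash
cat >> h.py <<'E'
def to_tool(dw):
    return np.array(arm.observe()['tcp_rot']).T@np.asarray(dw)
E
python3 - <<'E'
from h import *
np.set_printoptions(precision=4,suppress=True)
s=arm.observe();print(s['t'],s['position'],s['tcp_rot'])
im,K,M=cam('wrist');cv2.imwrite('pics/w0.png',im);print(K,M)
c=eyes.read_camera('wrist');print(c['mount'])
for d in eyes.boxes_of('wrist','weight_bore')[:4]:
    w=M@np.append(d['xyz'],1);print(round(d['p'],2),w[:3],proj(K,M,w[:3]).round())
for p in [(0.583,0.212,.05),(.583,.212,0)]: print(proj(K,M,p))
E
```

```text
2.4333 [0.5809 0.2132 0.2226] [[-0.9854 -0.1705 -0.0001]
 [-0.1705  0.9854  0.0001]
 [ 0.0001  0.0001 -1.    ]]
[[372.8803   0.     324.9921]
 [  0.     372.8803 234.0115]
 [  0.       0.       1.    ]] [[-0.1695  0.9431  0.2859  0.5031]
 [ 0.9855  0.1624  0.0484  0.1989]
 [-0.0008  0.29   -0.957   0.3838]
 [ 0.      0.      0.      1.    ]]
[[-0.001  -0.957  -0.2901  0.0791]
 [ 1.     -0.0007 -0.0012 -0.0009]
 [ 0.0009 -0.2901  0.957  -0.1612]
 [ 0.      0.      0.      1.    ]]
0.87 [0.6408 0.2648 0.0508] [368. 279.]
0.83 [0.4978 0.156  0.0483] [277. 106.]
0.78 [0.5787 0.2091 0.0461] [322. 207.]
0.63 [0.6355 0.1254 0.0501] [225. 251.]
[324.6403 212.9987]
[324.7209 201.7362]
```

View pics/w0.png

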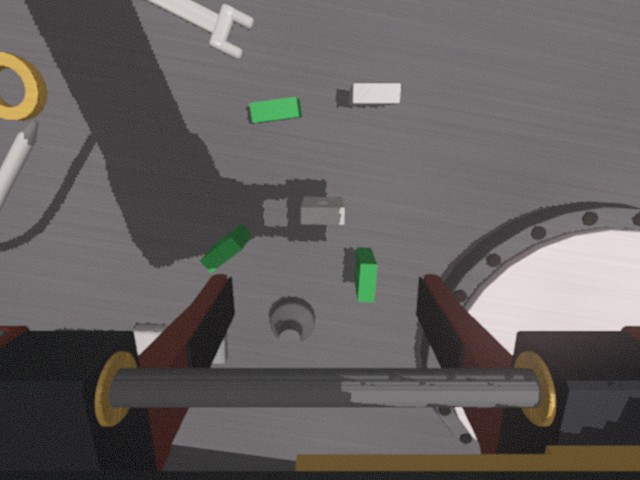

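The view shows the weight between the fingers at about (322,210), in shadow; the rod tip is at (33,125). I'll check its outline against the projection.

```bash
python3 - <<'E'
from h import *
np.set_printoptions(precision=4,suppress=True)
im,K,M=cam('wrist');g=im.mean(2)
print('col',g[185:235,310:332].mean(1).round().astype(int).tolist())
print('row',g[212:220,290:356].mean(0).round().astype(int).tolist())
a=np.deg2rad(9.55);c=np.array([.5834,.2118])
for sx in(-1,1):
  for z in (0,.05):
    p=c+sx*.008*np.array([np.cos(a),np.sin(a)]);print(sx,z,proj(K,M,[*p,z]))
for sy in(-1,1):
    p=c+sy*.02*np.array([-np.sin(a),np.cos(a)]);print('y',sy,proj(K,M,[*p,.05]))
E
```

```text
col [79, 80, 80, 82, 83, 81, 80, 79, 80, 80, 81, 86, 94, 98, 97, 98, 100, 105, 105, 101, 96, 98, 109, 120, 123, 123, 122, 122, 123, 122, 121, 122, 122, 121, 122, 122, 122, 123, 120, 107, 83, 77, 78, 79, 80, 80, 79, 81, 81, 83]
row [66, 67, 65, 67, 67, 65, 67, 67, 66, 70, 87, 111, 123, 122, 121, 123, 123, 123, 123, 123, 124, 124, 123, 123, 124, 123, 123, 123, 121, 122, 123, 122, 122, 122, 121, 121, 120, 120, 121, 121, 121, 120, 121, 121, 122, 123, 120, 121, 123, 135, 167, 191, 200, 192, 161, 121, 112, 113, 114, 114, 114, 114, 114, 114, 115, 116]
-1 0 [324.3019 194.5672]
-1 0.05 [324.1622 204.8993]
1 0 [324.3818 209.55  ]
1 0.05 [324.2551 221.8188]
y -1 [302.477  213.5123]
y 1 [345.9463 213.3202]
```

Call:
{"name": "servo_tool", "arguments": {"moves": [{"translation":[-0.031,-0.028,0.38],"yaw":0},{"translation":[0,0,0.38],"yaw":0},{"translation":[0,0,0.38],"yaw":0},{"translation":[0,0,0.38],"yaw":0},{"translation":[0,0,0.3],"yaw":0}]}}

```text
t: 3.05
position: [0.5833, 0.211, 0.0381]
tcp_rot: [[-0.986, -0.164, -0.001], [-0.164, 0.986, -0.001], [0.001, -0.001, -1.0]]
contact_force: [-0.0, -0.2, -0.3]
width: 0.0873
finger_force: 0.0
```

Call:
{"name": "servo_tool", "arguments": {"moves": [{"translation":[0,0,0.146],"yaw":0},{"translation":[0,0,0.15],"yaw":0},{"translation":[0,0,0],"yaw":0}]}}

```text
t: 3.3
position: [0.5823, 0.2105, 0.0078]
tcp_rot: [[-0.986, -0.164, -0.005], [-0.164, 0.986, -0.002], [0.005, -0.002, -1.0]]
contact_force: [-0.1, -0.0, 0.0]
width: 0.088
finger_force: 0.0
```

```bash
python3 - <<'E'
from h import *
np.set_printoptions(precision=4,suppress=True)
s=arm.observe();print(s['t'],s['position'],s['contact_force'])
im,K,M=cam('wrist');cv2.imwrite('pics/w1.png',im)
E
```

```text
3.3 [0.5823 0.2105 0.0078] [-0.1393 -0.0044  0.0341]
```

View pics/w1.png

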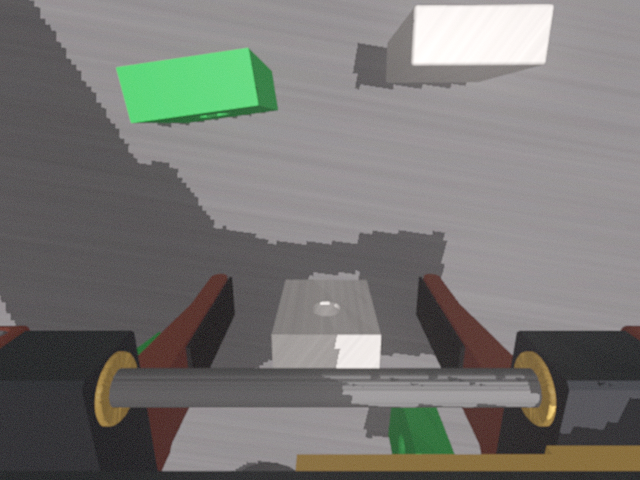

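Weight stands between the fingers, hole at (327,308). I shift 2 mm inward and close gently.

Call:
{"name": "servo_tool", "arguments": {"moves": [{"translation":[-0.02,0,0],"yaw":0},{"translation":[0,0,0],"yaw":0}]}}

```text
t: 3.52
position: [0.5876, 0.212, 0.0125]
tcp_rot: [[-0.986, -0.165, 0.002], [-0.165, 0.986, 0.001], [-0.002, 0.0, -1.0]]
contact_force: [0.1, 0.7, 0.1]
width: 0.0879
finger_force: 0.0
```

Call:
{"name": "servo_tool", "arguments": {"moves": [{"translation":[0,0,0],"yaw":0},{"translation":[0,0,0],"yaw":0},{"translation":[0,0,0],"yaw":0},{"translation":[0,0,0],"yaw":0},{"translation":[0,0,0],"yaw":0}], "fingers": -1, "squeeze": 14}}

```text
t: 3.93
position: [0.5864, 0.2115, 0.0113]
tcp_rot: [[-0.986, -0.166, 0.0], [-0.166, 0.986, 0.0], [-0.0, 0.0, -1.0]]
contact_force: [0.2, 0.8, 0.1]
width: 0.0576
finger_force: 0.0
```

Call:
{"name": "servo_tool", "arguments": {"moves": [{"translation":[0,0,0],"yaw":0},{"translation":[0,0,0],"yaw":0},{"translation":[0,0,0],"yaw":0},{"translation":[0,0,0],"yaw":0},{"translation":[0,0,0],"yaw":0}]}}

```text
t: 4.35
position: [0.5863, 0.2115, 0.011]
tcp_rot: [[-0.986, -0.166, -0.0], [-0.166, 0.986, 0.0], [0.0, 0.0, -1.0]]
contact_force: [0.3, -0.6, 0.7]
width: 0.0397
finger_force: 14.0
```

Call:
{"name": "servo_tool", "arguments": {"moves": [{"translation":[0,0,-0.1],"yaw":0},{"translation":[0,0,-0.2],"yaw":0},{"translation":[0,0,-0.3],"yaw":0},{"translation":[0,0,-0.3],"yaw":0},{"translation":[0,0,-0.3],"yaw":0}]}}

```text
t: 4.77
position: [0.5858, 0.2113, 0.1325]
tcp_rot: [[-0.986, -0.166, -0.001], [-0.166, 0.986, -0.0], [0.001, -0.0, -1.0]]
contact_force: [-0.2, 0.3, -0.9]
width: 0.0402
finger_force: 14.0
```

Call:
{"name": "servo_tool", "arguments": {"moves": [{"translation":[0,-0.1,-0.3],"yaw":0},{"translation":[0,-0.2,-0.3],"yaw":0},{"translation":[0,-0.3,-0.25],"yaw":0},{"translation":[0,-0.35,-0.2],"yaw":0},{"translation":[-0.05,-0.35,-0.2],"yaw":0}]}}

```text
t: 5.18
position: [0.6121, 0.0832, 0.2583]
tcp_rot: [[-0.986, -0.167, 0.001], [-0.167, 0.986, 0.001], [-0.001, 0.0, -1.0]]
contact_force: [0.8, -0.6, -2.2]
width: 0.0401
finger_force: 14.0
```

Call:
{"name": "servo_tool", "arguments": {"moves": [{"translation":[-0.05,-0.38,-0.2],"yaw":0},{"translation":[-0.05,-0.38,-0.14],"yaw":0},{"translation":[-0.05,-0.38,-0.1],"yaw":0},{"translation":[-0.05,-0.35,0],"yaw":0},{"translation":[0,-0.25,0],"yaw":0}]}}

```text
t: 5.6
position: [0.6615, -0.087, 0.3007]
tcp_rot: [[-0.987, -0.163, 0.002], [-0.163, 0.987, -0.002], [-0.001, -0.002, -1.0]]
contact_force: [0.3, 0.2, -1.9]
width: 0.0399
finger_force: 14.0
```

Call:
{"name": "servo_tool", "arguments": {"moves": [{"translation":[0,-0.19,0],"yaw":0.034},{"translation":[0,0,0],"yaw":0.034},{"translation":[0,0,0],"yaw":0.034},{"translation":[0,0,0],"yaw":0.034},{"translation":[0,0,0],"yaw":0.034}]}}

```text
t: 6.02
position: [0.6637, -0.1017, 0.2995]
tcp_rot: [[-0.931, 0.365, -0.001], [0.365, 0.931, 0.0], [0.001, 0.0, -1.0]]
contact_force: [0.3, 0.4, -2.1]
width: 0.0399
finger_force: 14.0
```

Call:
{"name": "servo_tool", "arguments": {"moves": [{"translation":[0,0,0],"yaw":0.033},{"translation":[0,0,0],"yaw":0},{"translation":[0,0,0],"yaw":0},{"translation":[0,0,0],"yaw":0},{"translation":[0,0,0],"yaw":0}]}}

```text
t: 6.43
position: [0.6641, -0.1015, 0.2994]
tcp_rot: [[-0.892, 0.452, -0.0], [0.452, 0.892, 0.0], [0.0, 0.0, -1.0]]
contact_force: [-0.5, 0.4, -2.6]
width: 0.0396
finger_force: 14.0
```

```bash
python3 - <<'E'
from h import *
np.set_printoptions(precision=4,suppress=True)
s=arm.observe();print(s['t'],s['position'],s['tcp_rot'],s['contact_force'],s['moment'],s['width'])
im,K,M=cam('wrist');cv2.imwrite('pics/w2.png',im);np.savez('w2.npz',im=im,K=K,M=M)
s=arm.observe();print(s['position'])
E
```

```text
6.4333 [ 0.6641 -0.1015  0.2994] [[-0.8922  0.4515 -0.    ]
 [ 0.4515  0.8922  0.0002]
 [ 0.0001  0.0001 -1.    ]] [-0.5417  0.3994 -2.5656] [-0.008   0.0247 -0.0372] 0.03957070992806517
[ 0.6641 -0.1016  0.2994]
```

View pics/w2.png

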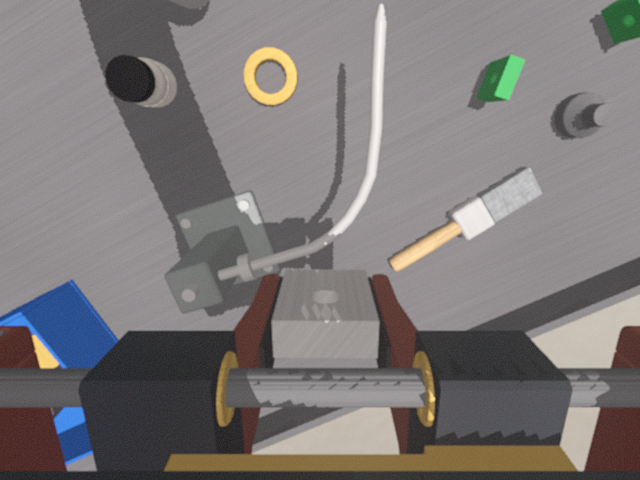

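The picture shows the whole rod: tip (380,8), bend around (360,195), shoulder (243,266), post (195,285). The held weight's hole is at (326,298). I trace the centre line at sub-pixel level and fit the kinked line.

```bash
cat > trace.py <<'E'
from h import *
from scipy.interpolate import splprep,splev
from scipy.ndimage import map_coordinates,gaussian_filter1d
np.set_printoptions(precision=4,suppress=True,linewidth=150)
def trace(im,K,M,guide,step=3,hw=11,it=3):
    g=im.astype(float).mean(2);P=np.array(guide,float)
    for _ in range(it):
        tck,u=splprep(P.T,s=0 if _==0 else len(P)*.15,k=3)
        L=np.linalg.norm(np.diff(np.array(splev(np.linspace(0,1,300),tck)),axis=1),axis=0).sum()
        uu=np.linspace(0,1,int(L/step));p=np.array(splev(uu,tck)).T;d=np.array(splev(uu,tck,der=1)).T
        d/=np.linalg.norm(d,axis=1)[:,None];n=np.c_[-d[:,1],d[:,0]]
        o=np.arange(-hw,hw+.01,.25);out=[];W=[]
        for a,b in zip(p,n):
            q=a+o[:,None]*b;v=gaussian_filter1d(map_coordinates(g,[q[:,1],q[:,0]],order=1,mode='nearest'),3)
            dv=np.gradient(v);h=len(o)//2;i=dv[:h].argmax();j=h+dv[h:].argmin()
            w=o[j]-o[i];W.append(w);out.append(a+b*(o[i]+o[j])/2)
        out=np.array(out);W=np.array(W);ok=abs(W-np.median(W))<3.0
        ok[0]=ok[-1]=True if _<it-1 else ok[0]
        P=out[ok];Wk=W[ok]
    return P,Wk
if __name__=='__main__':
    f=np.load('w2.npz');K,M=f['K'],f['M']
    P,W=trace(f['im'],K,M,[(380.5,24),(380,60),(377,120),(371,175),(358,205),(325,240),(290,254),(262,262)])
    w=np.array([ray(K,M,p,.13)[:2] for p in P]);np.save('rod.npy',w)
    s=np.r_[0,np.linalg.norm(np.diff(w,axis=0),axis=1).cumsum()]
    for k in range(0,len(w),4): 
        a,b=max(0,k-3),min(len(w)-1,k+3);d=w[b]-w[a]
        print(round(s[k],4),P[k].round(1),W[k],w[k],'ang',round(np.degrees(np.arctan2(d[1],d[0])),1))
    top=np.array([[.5433,.0077],[.5688,-.0052],[.5946,-.0183],[.6206,-.0315],[.647,-.048],[.6594,-.0596],[.6778,-.0861],[.6854,-.1126],[.6847,-.1389]])
    for t in top:
        i=np.linalg.norm(w-t,axis=1).argmin();print('top-wrist',t-w[i])
    print('tip',ray(K,M,(380,5),.13),'shoulder',ray(K,M,(243,266),.13))
E
python3 trace.py
```

```text
0.0 [380.5  24.2] 11.25 [0.5482 0.0059] ang -28.9
0.0087 [379.8  36.3] 10.75 [0.5558 0.0018] ang -27.7
0.0175 [378.9  48.5] 10.5 [ 0.5635 -0.0025] ang -27.7
0.0265 [378.4  60.7] 10.75 [ 0.5716 -0.0066] ang -28.2
0.0357 [377.7  72.9] 10.5 [ 0.5796 -0.0109] ang -27.3
0.045 [377.3  85.2] 10.25 [ 0.588  -0.0151] ang -26.4
0.0546 [376.9  97.5] 10.25 [ 0.5966 -0.0194] ang -25.7
0.0643 [376.9 109.7] 10.25 [ 0.6054 -0.0234] ang -26.0
0.0742 [376.5 122. ] 10.0 [ 0.6142 -0.0278] ang -27.6
0.0842 [375.7 134.2] 10.0 [ 0.6231 -0.0326] ang -31.9
0.0944 [374.2 146.3] 9.75 [ 0.6316 -0.038 ] ang -31.3
0.1047 [372.6 158.3] 10.0 [ 0.6403 -0.0435] ang -32.6
0.1153 [371.2 170.4] 10.0 [ 0.6493 -0.049 ] ang -35.7
0.1261 [367.6 182.1] 10.0 [ 0.6572 -0.0562] ang -46.5
0.1369 [363.2 193.4] 9.5 [ 0.6647 -0.0641] ang -50.0
0.1479 [357.3 204.1] 9.5 [ 0.6711 -0.073 ] ang -56.4
0.1592 [350.7 214.5] 9.5 [ 0.6771 -0.0825] ang -60.3
0.1706 [343.  224.1] 9.5 [ 0.6821 -0.0928] ang -71.4
0.182 [333.5 231.7] 7.75 [ 0.6847 -0.1038] ang -76.4
0.1964 [321.9 241.3] 10.0 [ 0.6882 -0.1176] ang -82.5
0.2079 [311.7 247.7] 9.75 [ 0.6894 -0.129 ] ang -93.9
0.2226 [297.1 252. ] 10.25 [ 0.687  -0.1432] ang -96.0
0.2342 [285.4 255.4] 10.25 [ 0.685  -0.1546] ang -99.6
0.2459 [273.7 258.9] 9.5 [ 0.6831 -0.1662] ang -90.2
top-wrist [-0.0049  0.0018]
top-wrist [-0.0007  0.0003]
top-wrist [ 0.0002 -0.0001]
top-wrist [-0.0002 -0.0001]
top-wrist [-0.     -0.0003]
top-wrist [ 0.0003 -0.0015]
top-wrist [-0.0009 -0.0012]
top-wrist [-0.0022 -0.0007]
top-wrist [-0.0026  0.0014]
tip [0.5359 0.0111 0.13  ] shoulder [ 0.6762 -0.1958  0.13  ]
```

```bash
cat > fit.py <<'E'
from trace import *
from scipy.optimize import least_squares
w=np.load('rod.npy')
w=w[~((abs(w[:,1]+.104)<.004))]
L=np.array([52,40,40,22,22,22,22,60])/1000
def verts(p):
    a=np.radians(p[2:]);return np.vstack([p[:2]/1000,p[:2]/1000+np.cumsum(L[:,None]*np.c_[np.cos(a),np.sin(a)],0)])
def dist(V,q):
    best=None
    for A,B in zip(V[:-1],V[1:]):
        d=B-A;t=np.clip((q-A)@d/(d@d),0,1);e=np.linalg.norm(q-A-t[:,None]*d,axis=1)
        best=e if best is None else np.minimum(best,e)
    return best
r=least_squares(lambda p:np.r_[dist(verts(p),w)*1e3,.05*(p[:2]-[535.9,11.1])],[535.9,11.1,-28,-26,-32,-46,-55,-68,-80,-97],loss='soft_l1',f_scale=.5)
V=verts(r.x);np.save('V.npy',V)
if __name__=='__main__':
    print('ang',r.x[2:].round(1));print(V);print('res',(dist(V,w)*1e3).round(1))
E
python3 fit.py
```

```text
ang [-28.  -25.9 -31.7 -47.1 -57.1 -69.5 -83.7 -98.8]
[[ 0.5363  0.0121]
 [ 0.5822 -0.0123]
 [ 0.6182 -0.0297]
 [ 0.6522 -0.0507]
 [ 0.6672 -0.0669]
 [ 0.6791 -0.0853]
 [ 0.6868 -0.1059]
 [ 0.6893 -0.1278]
 [ 0.6801 -0.1871]]
res [0.1 0.  0.  0.  0.  0.1 0.1 0.  0.1 0.1 0.  0.  0.  0.1 0.2 0.  0.  0.1 0.1 0.1 0.  0.  0.  0.  0.1 0.  0.1 0.1 0.1 0.  0.1 0.1 0.  0.1 0.1 0.1 0.1
 0.  0.  0.1 0.  0.1 0.  0.1 0.1 0.1 0.1 0.1 0.  0.  0.2 0.  0.1 0.  0.1 0.  0.1 0.  0.  0.  0.  0.1 0.  0.  0.1 0.2 0.  0.1 0.2 0.1 0.  0.3 0.1 0.1
 0.  0.2 0.  0.  0.4 0.9 0.1 0.1 0.1 0.1 0.  0.1 0.1 0.1 0.  0.1 0.2 0.3 2.9]
```

Call:
{"name": "servo_tool", "arguments": {"moves": [{"translation":[0.2,0.05,0],"yaw":0.0064},{"translation":[0.35,0.08,0],"yaw":0},{"translation":[0.4,0.09,0],"yaw":0},{"translation":[0.4,0.09,0],"yaw":0},{"translation":[0.35,0.08,0],"yaw":0}]}}

```text
t: 6.9
position: [0.5304, 0.014, 0.2992]
tcp_rot: [[-0.883, 0.47, -0.0], [0.47, 0.883, 0.0], [0.0, 0.0, -1.0]]
contact_force: [0.3, -0.4, -2.6]
width: 0.0401
finger_force: 14.0
```

Call:
{"name": "servo_tool", "arguments": {"moves": [{"translation":[0.2,0.05,0.1],"yaw":0},{"translation":[0,0,0.2],"yaw":0},{"translation":[0,0,0.3],"yaw":0},{"translation":[0,0,0.3],"yaw":0},{"translation":[0,0,0.3],"yaw":0}]}}

```text
t: 7.32
position: [0.5172, 0.0267, 0.1789]
tcp_rot: [[-0.883, 0.47, 0.002], [0.47, 0.883, 0.001], [-0.001, 0.001, -1.0]]
contact_force: [0.1, 0.0, -2.4]
width: 0.0396
finger_force: 14.0
```

Call:
{"name": "servo_tool", "arguments": {"moves": [{"translation":[0,0,0.3],"yaw":0},{"translation":[0,0,0.2],"yaw":0},{"translation":[0,0,0.12],"yaw":0},{"translation":[0,0,0.06],"yaw":0},{"translation":[0,0,0],"yaw":0}]}}

```text
t: 7.73
position: [0.5165, 0.0264, 0.1104]
tcp_rot: [[-0.882, 0.471, -0.002], [0.471, 0.882, -0.0], [0.001, -0.001, -1.0]]
contact_force: [0.0, -0.1, -1.3]
width: 0.0402
finger_force: 14.0
```

Call:
{"name": "servo_tool", "arguments": {"moves": [{"translation":[0,0,0],"yaw":0},{"translation":[0,0,0],"yaw":0},{"translation":[0,0,0],"yaw":0},{"translation":[0,0,0],"yaw":0}]}}

```text
t: 8.07
position: [0.5177, 0.0267, 0.1123]
tcp_rot: [[-0.882, 0.472, 0.002], [0.472, 0.882, 0.001], [-0.001, 0.001, -1.0]]
contact_force: [-0.1, 0.2, -2.4]
width: 0.04
finger_force: 14.0
```

```bash
cat > st.py <<'E'
from h import *
np.set_printoptions(precision=4,suppress=True)
s=arm.observe();R=s['tcp_rot'];print(round(s['t'],2),s['position'],'ang',np.degrees(np.arctan2(R[1][0],R[0][0])).round(2),'F',s['contact_force'],'Ft',np.array(R).T@s['contact_force'],'m',np.array(R).T@s['moment'],s['width'])
E
cat > plan.py <<'E'
# plan(s0,s1,ds,off): hole-centre waypoints along fitted rod -> tool rows from current measured pose
from h import *
import sys
from scipy.spatial.transform import Rotation
V=np.load('V.npy');l=np.r_[0,np.linalg.norm(np.diff(V,axis=0),axis=1).cumsum()]
V0=V[0]-(V[1]-V[0])/l[1]*.05
def P(s): 
    VV=np.vstack([V0,V]);ll=np.r_[-.05,l];e=V[-1]+(V[-1]-V[-2])/.06*.05
    VV=np.vstack([VV,e]);ll=np.r_[ll,ll[-1]+.05];return np.array([np.interp(s,ll,VV[:,i]) for i in(0,1)])
def pose(s,off):
    t=P(s+np.linspace(-.008,.008,33)).T;d=P(s+.008)-P(s-.008);d/=np.linalg.norm(d)
    # block centre = TCP - BX*d
    return (t.max(0)*0+t.mean(0))+BX*d+off,np.arctan2(-d[1],-d[0])
BX=.0013
def rows(ss,off,zt,xy=None,th=None,z=None):
    s=arm.observe();R=s['tcp_rot']
    xy=np.array(s['position'][:2]) if xy is None else xy;z=s['position'][2] if z is None else z
    th=np.arctan2(R[1][0],R[0][0]) if th is None else th
    for k,a in enumerate(ss):
        c,t=pose(a,np.array(off));d=c-xy;ex=np.array([np.cos(th),np.sin(th)]);ey=np.array([ex[1],-ex[0]])
        y=-((t-th+np.pi)%(2*np.pi)-np.pi)/np.pi
        print(f'{a*1e3:.0f}',[round(float(v),3) for v in (d@ex*10,d@ey*10,(z-zt)*10)],round(float(y),4))
        xy,th,z=c,t,zt
def s_of(xy,off):
    ss=np.arange(-.04,.32,.0005);e=[np.linalg.norm(pose(a,np.array(off))[0]-xy) for a in ss];i=int(np.argmin(e));return ss[i],e[i]
E
python3 st.py; python3 -c "
from plan import *
print(s_of(np.array(arm.observe()['position'][:2]),[0,0]))
rows([-.020,-.012,-.004,.004,.012,.02,.028],[0,0],.111)"
```

```text
8.07 [0.5177 0.0267 0.1123] ang 151.87 F [-0.1044  0.2035 -2.3759] Ft [0.191  0.1272 2.3758] m [-0.0254  0.0298  0.0108] 0.04003397992581032
(np.float64(-0.024499999999999987), np.float64(0.004156749337678178))
-20 [-0.045, -0.041, 0.013] -0.001
-12 [-0.08, 0.0, 0.0] -0.0
-4 [-0.08, 0.0, 0.0] -0.0
4 [-0.08, -0.0, 0.0] -0.0
12 [-0.08, -0.0, 0.0] 0.0
20 [-0.08, 0.0, 0.0] -0.0
28 [-0.08, -0.0, 0.0] 0.0
```

Call:
{"name": "servo_tool", "arguments": {"moves": [{"translation":[-0.02,-0.02,0.006],"yaw":-0.001},{"translation":[-0.025,-0.021,0.006],"yaw":0},{"translation":[0,0,0],"yaw":0},{"translation":[0,0,0],"yaw":0},{"translation":[0,0,0],"yaw":0}]}}

```text
t: 8.48
position: [0.5192, 0.0208, 0.1101]
tcp_rot: [[-0.883, 0.469, -0.0], [0.469, 0.883, 0.0], [0.0, 0.0, -1.0]]
contact_force: [0.0, 0.7, -1.9]
width: 0.04
finger_force: 14.0
```

```bash
python3 st.py; python3 -c "
from plan import *
rows([-.020,-.012],[0,0],.111)
im,K,M=cam('side');p=proj(K,M,(.5363,.0121,.13)).astype(int);x,y=p
c=im[y-65:y+65,x-85:x+85];cv2.imwrite('pics/s1.png',cv2.resize(c,None,fx=4,fy=4,interpolation=cv2.INTER_CUBIC));print(p)"
```

```text
8.48 [0.5192 0.0208 0.1101] ang 152.03 F [ 0.0334  0.714  -1.9297] Ft [0.3053 0.6462 1.9297] m [0.0123 0.0273 0.0072] 0.04004442525615143
-20 [-0.004, 0.004, -0.009] -0.0001
-12 [-0.08, 0.0, 0.0] -0.0
[334 236]
```

View pics/s1.png

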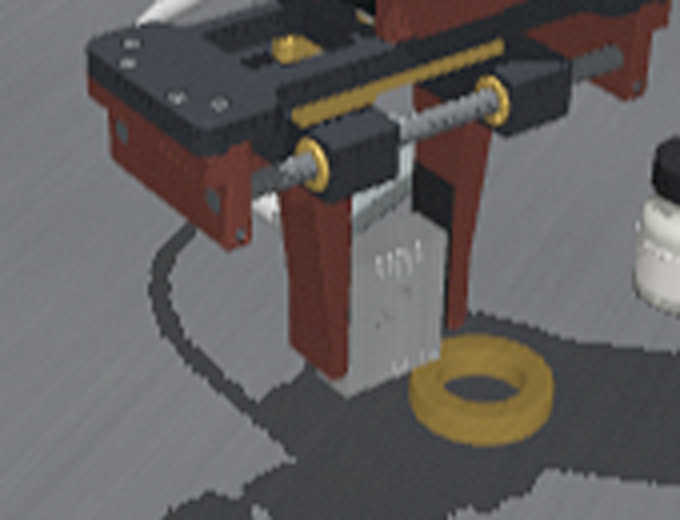

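The side view only shows the block in front of the tip, hiding it. I go in slowly by feel.

Call:
{"name": "servo_tool", "arguments": {"moves": [{"translation":[-0.02,0.004,-0.009],"yaw":0},{"translation":[-0.03,0,0],"yaw":0},{"translation":[-0.03,0,0],"yaw":0},{"translation":[-0.03,0,0],"yaw":0},{"translation":[-0.02,0,0],"yaw":0}]}}

```text
t: 8.95
position: [0.5313, 0.0148, 0.111]
tcp_rot: [[-0.883, 0.469, 0.0], [0.469, 0.883, -0.0], [-0.0, 0.0, -1.0]]
contact_force: [-0.2, 0.2, -2.5]
width: 0.04
finger_force: 14.0
```

Call:
{"name": "servo_tool", "arguments": {"moves": [{"translation":[-0.02,0,0],"yaw":0},{"translation":[-0.02,0,0],"yaw":0},{"translation":[-0.02,0,0],"yaw":0},{"translation":[0,0,0],"yaw":0},{"translation":[0,0,0],"yaw":0}]}}

```text
t: 9.37
position: [0.5362, 0.0122, 0.111]
tcp_rot: [[-0.883, 0.469, -0.0], [0.469, 0.883, -0.0], [0.0, -0.0, -1.0]]
contact_force: [0.9, 0.4, -2.5]
width: 0.0401
finger_force: 14.0
```

```bash
python3 st.py; python3 -c "
from plan import *
rows([0,.004],[0,0],.111)"
```

```text
9.37 [0.5362 0.0122 0.111 ] ang 152.04 F [ 0.921   0.3541 -2.5055] Ft [-0.6475  0.7449  2.5054] m [ 0.0125 -0.0012  0.0094] 0.0400912701272322
0 [-0.014, -0.0, -0.0] -0.0
4 [-0.04, -0.0, 0.0] -0.0
```

Call:
{"name": "servo_tool", "arguments": {"moves": [{"translation":[-0.02,0,0],"yaw":0},{"translation":[-0.02,0,0],"yaw":0},{"translation":[-0.02,0,0],"yaw":0},{"translation":[0,0,0],"yaw":0}]}}

```text
t: 9.7
position: [0.5418, 0.0092, 0.111]
tcp_rot: [[-0.883, 0.469, 0.0], [0.469, 0.883, -0.0], [-0.0, 0.0, -1.0]]
contact_force: [1.0, 0.5, -3.1]
width: 0.0401
finger_force: 14.0
```

Call:
{"name": "servo_tool", "arguments": {"moves": [{"translation":[-0.02,0,0],"yaw":0},{"translation":[-0.02,0,0],"yaw":0},{"translation":[-0.02,0,0],"yaw":0},{"translation":[0,0,0],"yaw":0},{"translation":[0,0,0],"yaw":0}]}}

```text
t: 10.12
position: [0.547, 0.0065, 0.111]
tcp_rot: [[-0.883, 0.469, 0.0], [0.469, 0.883, -0.0], [-0.0, 0.0, -1.0]]
contact_force: [1.0, 0.0, -3.5]
width: 0.0404
finger_force: 14.0
```

```bash
python3 st.py; python3 -c "
from plan import *
rows([.012,.016],[0,0],.111)"
```

```text
10.12 [0.547  0.0065 0.111 ] ang 152.03 F [ 1.0445  0.0248 -3.5291] Ft [-0.9094  0.5116  3.5295] m [-0.0315 -0.1039 -0.0607] 0.04036596873271669
12 [-0.011, -0.0, 0.0] -0.0001
16 [-0.04, 0.0, 0.0] -0.0
```

Call:
{"name": "servo_tool", "arguments": {"moves": [{"translation":[0,0,0.005],"yaw":0},{"translation":[0,0,0],"yaw":0}]}}

```text
t: 10.28
position: [0.5468, 0.0066, 0.1105]
tcp_rot: [[-0.883, 0.469, 0.0], [0.469, 0.883, -0.0], [-0.0, 0.0, -1.0]]
contact_force: [-0.3, 0.3, -3.6]
width: 0.0399
finger_force: 14.0
```

Call:
{"name": "servo_tool", "arguments": {"moves": [{"translation":[0,0,0.005],"yaw":0},{"translation":[0,0,0],"yaw":0}]}}

```text
t: 10.45
position: [0.5467, 0.0066, 0.11]
tcp_rot: [[-0.883, 0.469, 0.0], [0.469, 0.883, 0.0], [0.0, 0.0, -1.0]]
contact_force: [0.9, -0.5, -2.7]
width: 0.0402
finger_force: 14.0
```

Call:
{"name": "servo_tool", "arguments": {"moves": [{"translation":[0,0.005,0],"yaw":0},{"translation":[0,0,0],"yaw":0}]}}

```text
t: 10.62
position: [0.5468, 0.0071, 0.11]
tcp_rot: [[-0.883, 0.469, -0.0], [0.469, 0.883, -0.0], [0.0, -0.0, -1.0]]
contact_force: [0.0, -1.0, -2.0]
width: 0.04
finger_force: 14.0
```

Call:
{"name": "servo_tool", "arguments": {"moves": [{"translation":[0,0.003,0],"yaw":0},{"translation":[0,0,0],"yaw":0}]}}

```text
t: 10.78
position: [0.547, 0.0073, 0.11]
tcp_rot: [[-0.883, 0.469, -0.0], [0.469, 0.883, -0.0], [0.0, -0.0, -1.0]]
contact_force: [-0.7, -1.2, -2.6]
width: 0.0399
finger_force: 14.0
```

```bash
python3 st.py
```

```text
10.78 [0.547  0.0073 0.11  ] ang 152.04 F [-0.6874 -1.2354 -2.5507] Ft [ 0.0274 -1.4129  2.551 ] m [ 0.1579  0.0062 -0.011 ] 0.039929389833534015
```

Call:
{"name": "servo_tool", "arguments": {"moves": [{"translation":[0,-0.008,0],"yaw":0},{"translation":[0,-0.003,0],"yaw":0},{"translation":[0,0,0],"yaw":0}]}}

```text
t: 11.03
position: [0.5466, 0.0065, 0.1101]
tcp_rot: [[-0.883, 0.469, 0.0], [0.469, 0.883, 0.0], [-0.0, 0.0, -1.0]]
contact_force: [0.2, -0.6, -2.9]
width: 0.0397
finger_force: 14.0
```

Call:
{"name": "servo_tool", "arguments": {"moves": [{"translation":[0,-0.003,0],"yaw":0},{"translation":[0,0,0],"yaw":0}]}}

```text
t: 11.2
position: [0.5465, 0.0063, 0.11]
tcp_rot: [[-0.883, 0.469, 0.0], [0.469, 0.883, 0.0], [-0.0, 0.0, -1.0]]
contact_force: [-0.3, 1.2, -2.4]
width: 0.04
finger_force: 14.0
```

```bash
python3 st.py
```

```text
11.2 [0.5465 0.0063 0.11  ] ang 152.05 F [-0.2508  1.1658 -2.3961] Ft [0.7681 0.9116 2.3963] m [-0.0307 -0.0209  0.0055] 0.04001122393522855
```

Call:
{"name": "servo_tool", "arguments": {"moves": [{"translation":[0,-0.003,0],"yaw":0},{"translation":[0,0,0],"yaw":0}]}}

```text
t: 11.37
position: [0.5465, 0.006, 0.1101]
tcp_rot: [[-0.883, 0.469, 0.0], [0.469, 0.883, 0.0], [-0.0, 0.0, -1.0]]
contact_force: [0.8, -0.2, -2.9]
width: 0.04
finger_force: 14.0
```

```bash
python3 st.py
```

```text
11.37 [0.5465 0.006  0.1101] ang 152.05 F [ 0.756  -0.2122 -2.9347] Ft [-0.7667  0.1658  2.9349] m [-0.2615 -0.0209 -0.0213] 0.04000581602814638
```

Vision offset is about zero (contact at +0.8 and -0.9 mm). I follow the fitted course.

```bash
python3 -c "
from plan import *
print(s_of(np.array(arm.observe()['position'][:2]),[0,0]))
rows(np.arange(.015,.116,.005),[0,0],.1105)"
```

```text
(np.float64(0.010500000000000044), np.float64(0.0005937582757107435))
15 [-0.044, 0.006, -0.004] 0.0001
20 [-0.05, 0.0, 0.0] -0.0
25 [-0.05, -0.0, 0.0] -0.0
30 [-0.05, -0.0, 0.0] 0.0
35 [-0.05, 0.0, 0.0] -0.0
40 [-0.05, -0.0, 0.0] -0.0
45 [-0.05, 0.0, 0.0] -0.0007
50 [-0.05, 0.0, 0.0] -0.0036
55 [-0.05, 0.0, 0.0] -0.0036
60 [-0.05, 0.0, 0.0] -0.0036
65 [-0.05, 0.0, 0.0] 0.0
70 [-0.05, -0.0, 0.0] -0.0
75 [-0.05, -0.0, 0.0] -0.0
80 [-0.05, -0.0, 0.0] -0.0
85 [-0.05, -0.0, 0.0] 0.002
90 [-0.05, -0.001, 0.0] 0.0102
95 [-0.05, -0.001, 0.0] 0.0102
100 [-0.05, -0.001, 0.0] 0.0102
105 [-0.05, 0.0, 0.0] -0.0
110 [-0.05, -0.0, 0.0] 0.0
115 [-0.05, -0.0, 0.0] -0.0
```

Call:
{"name": "servo_tool", "arguments": {"moves": [{"translation":[-0.014,0.006,-0.004],"yaw":0},{"translation":[-0.03,0,0],"yaw":0},{"translation":[-0.03,0,0],"yaw":0},{"translation":[-0.03,0,0],"yaw":0},{"translation":[0,0,0],"yaw":0}]}}

```text
t: 11.78
position: [0.5565, 0.001, 0.1104]
tcp_rot: [[-0.883, 0.469, 0.001], [0.469, 0.883, -0.0], [-0.001, 0.0, -1.0]]
contact_force: [0.4, -0.0, -2.2]
width: 0.0403
finger_force: 14.0
```

Call:
{"name": "servo_tool", "arguments": {"moves": [{"translation":[-0.03,0,0],"yaw":0},{"translation":[-0.03,0,0],"yaw":0},{"translation":[-0.03,0,0],"yaw":0},{"translation":[-0.03,0,0],"yaw":0},{"translation":[0,0,0],"yaw":0}]}}

```text
t: 12.2
position: [0.5671, -0.0046, 0.1104]
tcp_rot: [[-0.883, 0.469, 0.001], [0.469, 0.883, -0.0], [-0.001, 0.0, -1.0]]
contact_force: [1.2, -0.8, -3.2]
width: 0.0403
finger_force: 14.0
```

Call:
{"name": "servo_tool", "arguments": {"moves": [{"translation":[-0.03,0,0],"yaw":0},{"translation":[-0.03,0,0],"yaw":0},{"translation":[-0.03,0,0],"yaw":-0.0007},{"translation":[0,0,0],"yaw":0},{"translation":[0,0,0],"yaw":0}]}}

```text
t: 12.62
position: [0.5747, -0.0085, 0.1104]
tcp_rot: [[-0.884, 0.467, 0.0], [0.467, 0.884, -0.0], [-0.0, 0.0, -1.0]]
contact_force: [1.2, 0.1, -2.8]
width: 0.0401
finger_force: 14.0
```

```bash
python3 st.py;python3 -c "
from plan import *
print(s_of(np.array(arm.observe()['position'][:2]),[0,0]))
rows(np.arange(.045,.06,.005),[0,0],.1105)"
```

```text
12.62 [ 0.5747 -0.0085  0.1104] ang 152.16 F [ 1.1905  0.0625 -2.7726] Ft [-1.0221  0.611   2.7732] m [ 0.0232 -0.115  -0.0101] 0.04012537998390377
(np.float64(0.04250000000000007), np.float64(0.0003082023595687854))
45 [-0.027, 0.002, -0.001] -0.0001
50 [-0.05, 0.0, 0.0] -0.0036
55 [-0.05, 0.0, 0.0] -0.0036
```

Call:
{"name": "servo_tool", "arguments": {"moves": [{"translation":[-0.03,0.002,-0.001],"yaw":-0.0002},{"translation":[-0.03,0,0],"yaw":-0.0022},{"translation":[-0.03,0,0],"yaw":-0.0022},{"translation":[-0.03,0,0],"yaw":-0.0022},{"translation":[0,0,0],"yaw":0}]}}

```text
t: 13.03
position: [0.5857, -0.0142, 0.1105]
tcp_rot: [[-0.894, 0.448, 0.001], [0.448, 0.894, -0.0], [-0.001, 0.0, -1.0]]
contact_force: [0.6, -0.1, -2.7]
width: 0.0403
finger_force: 14.0
```

Call:
{"name": "servo_tool", "arguments": {"moves": [{"translation":[-0.03,0,0],"yaw":-0.0022},{"translation":[-0.03,0,0],"yaw":-0.0021},{"translation":[-0.03,0,0],"yaw":0},{"translation":[-0.03,0,0],"yaw":0},{"translation":[0,0,0],"yaw":0}]}}

```text
t: 13.45
position: [0.5965, -0.0194, 0.1105]
tcp_rot: [[-0.9, 0.436, 0.001], [0.436, 0.9, -0.0], [-0.001, -0.0, -1.0]]
contact_force: [0.8, 0.3, -2.8]
width: 0.0403
finger_force: 14.0
```

Call:
{"name": "servo_tool", "arguments": {"moves": [{"translation":[-0.03,0,0],"yaw":0},{"translation":[-0.03,0,0],"yaw":0},{"translation":[-0.03,0,0],"yaw":0},{"translation":[-0.03,0,0],"yaw":0},{"translation":[0,0,0],"yaw":0}]}}

```text
t: 13.87
position: [0.6073, -0.0246, 0.1106]
tcp_rot: [[-0.9, 0.436, 0.001], [0.436, 0.9, -0.0], [-0.001, 0.0, -1.0]]
contact_force: [0.6, 0.3, -2.3]
width: 0.0402
finger_force: 14.0
```

```bash
python3 st.py;python3 -c "
from plan import *
print(s_of(np.array(arm.observe()['position'][:2]),[0,0]))
rows(np.arange(.081,.153,.003),[0,0],.1105)"
```

```text
13.87 [ 0.6073 -0.0246  0.1106] ang 154.15 F [ 0.6343  0.3263 -2.2515] Ft [-0.4271  0.5701  2.2518] m [ 0.0003 -0.105  -0.0114] 0.04019465911474117
(np.float64(0.0785000000000001), np.float64(0.00026546459000938665))
81 [-0.023, 0.002, 0.001] 0.0
84 [-0.03, -0.0, 0.0] -0.0
87 [-0.03, -0.001, 0.0] 0.0061
90 [-0.03, -0.001, 0.0] 0.0061
93 [-0.03, -0.001, 0.0] 0.0061
96 [-0.03, -0.001, 0.0] 0.0061
99 [-0.03, -0.001, 0.0] 0.0061
102 [-0.03, -0.0, 0.0] 0.002
105 [-0.03, 0.0, 0.0] -0.0
108 [-0.03, -0.0, 0.0] -0.0
111 [-0.03, -0.0, 0.0] 0.0
114 [-0.03, 0.0, 0.0] -0.0
117 [-0.03, -0.0, 0.0] -0.0
120 [-0.03, 0.0, 0.0] 0.0
123 [-0.03, 0.0, 0.0] -0.0
126 [-0.03, -0.001, 0.0] 0.0106
129 [-0.03, -0.001, 0.0] 0.016
132 [-0.03, -0.001, 0.0] 0.0161
135 [-0.03, -0.001, 0.0] 0.0161
138 [-0.03, -0.001, 0.0] 0.016
141 [-0.03, -0.001, 0.0] 0.0106
144 [-0.03, -0.0, 0.0] -0.0
147 [-0.03, -0.0, 0.0] 0.0034
150 [-0.03, -0.001, 0.0] 0.0103
```

Call:
{"name": "servo_tool", "arguments": {"moves": [{"translation":[-0.023,0.002,0],"yaw":0},{"translation":[-0.03,0,0],"yaw":0},{"translation":[-0.03,-0.001,0],"yaw":0.006},{"translation":[-0.03,-0.001,0],"yaw":0.006},{"translation":[0,0,0],"yaw":0}]}}

```text
t: 14.28
position: [0.6174, -0.0296, 0.1105]
tcp_rot: [[-0.882, 0.471, 0.001], [0.471, 0.882, -0.0], [-0.001, 0.0, -1.0]]
contact_force: [-0.0, -0.2, -2.0]
width: 0.0403
finger_force: 14.0
```

Call:
{"name": "servo_tool", "arguments": {"moves": [{"translation":[-0.03,-0.001,0],"yaw":0.006},{"translation":[-0.03,-0.001,0],"yaw":0.006},{"translation":[-0.03,-0.001,0],"yaw":0.006},{"translation":[-0.03,0,0],"yaw":0.002},{"translation":[0,0,0],"yaw":0}]}}

```text
t: 14.7
position: [0.6277, -0.0359, 0.1106]
tcp_rot: [[-0.851, 0.525, 0.001], [0.525, 0.851, -0.0], [-0.001, -0.0, -1.0]]
contact_force: [0.3, -1.1, -2.0]
width: 0.0401
finger_force: 14.0
```

Call:
{"name": "servo_tool", "arguments": {"moves": [{"translation":[-0.03,0,0],"yaw":0},{"translation":[-0.03,0,0],"yaw":0},{"translation":[-0.03,0,0],"yaw":0},{"translation":[-0.03,0,0],"yaw":0},{"translation":[0,0,0],"yaw":0}]}}

```text
t: 15.12
position: [0.6379, -0.0422, 0.1106]
tcp_rot: [[-0.852, 0.524, 0.001], [0.524, 0.852, -0.0], [-0.001, 0.0, -1.0]]
contact_force: [0.8, 0.2, -1.1]
width: 0.0402
finger_force: 14.0
```

Call:
{"name": "servo_tool", "arguments": {"moves": [{"translation":[-0.03,0,0],"yaw":0},{"translation":[-0.03,0,0],"yaw":0},{"translation":[0,0,0],"yaw":0},{"translation":[0,0,0],"yaw":0}]}}

```text
t: 15.45
position: [0.6425, -0.0449, 0.1104]
tcp_rot: [[-0.852, 0.524, -0.0], [0.524, 0.852, -0.0], [0.0, -0.0, -1.0]]
contact_force: [-0.7, 0.5, -2.2]
width: 0.0396
finger_force: 14.0
```

```bash
python3 st.py;python3 -c "
from plan import *
print(s_of(np.array(arm.observe()['position'][:2]),[0,0]))
rows([.12,.123,.126],[0,0],.1105)"
```

```text
15.45 [ 0.6425 -0.0449  0.1104] ang 148.4 F [-0.6704  0.515  -2.2185] Ft [0.8408 0.0875 2.2186] m [-0.0017 -0.006  -0.0545] 0.039630945873265044
(np.float64(0.11950000000000013), np.float64(0.0002444787819182548))
120 [-0.006, 0.002, -0.001] 0.0008
123 [-0.03, 0.0, 0.0] 0.0
126 [-0.03, -0.001, 0.0] 0.0106
```

Call:
{"name": "servo_tool", "arguments": {"moves": [{"translation":[-0.035,0.002,0],"yaw":0.001},{"translation":[-0.03,-0.001,0],"yaw":0.0106},{"translation":[-0.03,-0.001,0],"yaw":0.016},{"translation":[0,0,0],"yaw":0}]}}

```text
t: 15.78
position: [0.6509, -0.0503, 0.1106]
tcp_rot: [[-0.802, 0.598, 0.0], [0.598, 0.802, -0.0], [-0.0, 0.0, -1.0]]
contact_force: [1.6, -0.2, -2.2]
width: 0.04
finger_force: 14.0
```

Call:
{"name": "servo_tool", "arguments": {"moves": [{"translation":[-0.03,-0.001,0],"yaw":0.016},{"translation":[-0.03,-0.001,0],"yaw":0.016},{"translation":[0,0,0],"yaw":0}]}}

```text
t: 16.03
position: [0.6553, -0.054, 0.1105]
tcp_rot: [[-0.739, 0.674, 0.0], [0.674, 0.739, -0.0], [-0.0, -0.0, -1.0]]
contact_force: [0.7, -0.4, -2.2]
width: 0.0396
finger_force: 14.0
```

Call:
{"name": "servo_tool", "arguments": {"moves": [{"translation":[-0.03,-0.001,0],"yaw":0.016},{"translation":[-0.03,-0.001,0],"yaw":0.0106},{"translation":[0,0,0],"yaw":0},{"translation":[0,0,0],"yaw":0}]}}

```text
t: 16.37
position: [0.6591, -0.0579, 0.1105]
tcp_rot: [[-0.683, 0.731, -0.0], [0.731, 0.683, -0.0], [0.0, -0.0, -1.0]]
contact_force: [0.1, 0.5, -1.6]
width: 0.0399
finger_force: 14.0
```

```bash
python3 st.py;python3 -c "
from plan import *
print(s_of(np.array(arm.observe()['position'][:2]),[0,0]))
rows(np.arange(.141,.24,.003),[0,0],.1105)"
```

```text
16.37 [ 0.6591 -0.0579  0.1105] ang 133.05 F [ 0.0746  0.4742 -1.6348] Ft [0.2954 0.3785 1.6347] m [ 0.0532 -0.0212 -0.0092] 0.03991923726039027
(np.float64(0.14050000000000015), np.float64(0.00019338901881187442))
141 [-0.004, -0.001, -0.0] 0.0009
144 [-0.03, -0.0, 0.0] -0.0
147 [-0.03, -0.0, 0.0] 0.0034
150 [-0.03, -0.001, 0.0] 0.0103
153 [-0.03, -0.001, 0.0] 0.0104
156 [-0.03, -0.001, 0.0] 0.0104
159 [-0.03, -0.001, 0.0] 0.0104
162 [-0.03, -0.001, 0.0] 0.0103
165 [-0.03, -0.0, 0.0] -0.0
168 [-0.03, -0.0, 0.0] 0.0
171 [-0.03, -0.001, 0.0] 0.0129
174 [-0.03, -0.001, 0.0] 0.013
177 [-0.03, -0.001, 0.0] 0.013
180 [-0.03, -0.001, 0.0] 0.013
183 [-0.03, -0.001, 0.0] 0.0129
186 [-0.03, -0.0, 0.0] 0.0043
189 [-0.03, 0.0, 0.0] -0.0
192 [-0.03, -0.001, 0.0] 0.0098
195 [-0.03, -0.001, 0.0] 0.0148
198 [-0.03, -0.001, 0.0] 0.0149
201 [-0.03, -0.001, 0.0] 0.0149
204 [-0.03, -0.001, 0.0] 0.0148
207 [-0.03, -0.001, 0.0] 0.0098
210 [-0.03, 0.0, 0.0] -0.0
213 [-0.03, -0.0, 0.0] 0.0052
216 [-0.03, -0.001, 0.0] 0.0157
219 [-0.03, -0.001, 0.0] 0.0158
222 [-0.03, -0.001, 0.0] 0.0158
225 [-0.03, -0.001, 0.0] 0.0158
228 [-0.03, -0.001, 0.0] 0.0156
231 [-0.03, -0.0, 0.0] -0.0
234 [-0.03, 0.0, 0.0] -0.0
237 [-0.03, -0.0, 0.0] -0.0
```

Call:
{"name": "servo_tool", "arguments": {"moves": [{"translation":[-0.034,-0.001,0],"yaw":0.001},{"translation":[-0.03,0,0],"yaw":0.0034},{"translation":[-0.03,-0.001,0],"yaw":0.0103},{"translation":[0,0,0],"yaw":0}]}}

```text
t: 16.7
position: [0.6658, -0.066, 0.1106]
tcp_rot: [[-0.644, 0.765, 0.0], [0.765, 0.644, -0.0], [-0.001, -0.0, -1.0]]
contact_force: [0.2, -0.4, -1.6]
width: 0.0397
finger_force: 14.0
```

Call:
{"name": "servo_tool", "arguments": {"moves": [{"translation":[-0.03,-0.001,0],"yaw":0.0104},{"translation":[-0.03,-0.001,0],"yaw":0.0104},{"translation":[-0.03,-0.001,0],"yaw":0.0104},{"translation":[0,0,0],"yaw":0}]}}

```text
t: 17.03
position: [0.6711, -0.0731, 0.1105]
tcp_rot: [[-0.565, 0.825, 0.0], [0.825, 0.565, -0.001], [-0.001, -0.0, -1.0]]
contact_force: [-0.3, -0.3, -1.7]
width: 0.0401
finger_force: 14.0
```

Call:
{"name": "servo_tool", "arguments": {"moves": [{"translation":[-0.03,-0.001,0],"yaw":0.0103},{"translation":[-0.03,0,0],"yaw":0},{"translation":[0,0,0],"yaw":0},{"translation":[0,0,0],"yaw":0}]}}

```text
t: 17.37
position: [0.6741, -0.0777, 0.1105]
tcp_rot: [[-0.541, 0.841, -0.0], [0.841, 0.541, -0.0], [-0.0, -0.0, -1.0]]
contact_force: [0.0, -0.6, -1.2]
width: 0.0394
finger_force: 14.0
```

```bash
python3 st.py;python3 -c "
from plan import *
print(s_of(np.array(arm.observe()['position'][:2]),[0,0]))
rows([.165,.168,.171],[0,0],.1105)"
```

```text
17.37 [ 0.6741 -0.0777  0.1105] ang 122.77 F [ 0.0195 -0.559  -1.23  ] Ft [-0.4805 -0.286   1.2301] m [ 0.0914 -0.0496  0.0313] 0.03939826131775469
(np.float64(0.16550000000000017), np.float64(9.54176487924435e-05))
165 [0.005, 0.001, -0.0] -0.0009
168 [-0.03, -0.0, 0.0] 0.0
171 [-0.03, -0.001, 0.0] 0.0129
```

Call:
{"name": "servo_tool", "arguments": {"moves": [{"translation":[0,0,-0.004],"yaw":0},{"translation":[-0.025,0,0],"yaw":0},{"translation":[-0.03,-0.001,0],"yaw":0.0129},{"translation":[-0.03,-0.001,0],"yaw":0.013},{"translation":[0,0,0],"yaw":0}]}}

```text
t: 17.78
position: [0.6786, -0.0854, 0.111]
tcp_rot: [[-0.469, 0.883, 0.0], [0.883, 0.469, -0.0], [-0.001, -0.0, -1.0]]
contact_force: [0.6, 0.2, -1.4]
width: 0.0396
finger_force: 14.0
```

Call:
{"name": "servo_tool", "arguments": {"moves": [{"translation":[-0.03,-0.001,0],"yaw":0.013},{"translation":[-0.03,-0.001,0],"yaw":0.013},{"translation":[-0.03,-0.001,0],"yaw":0.0129},{"translation":[0,0,0],"yaw":0}]}}

```text
t: 18.12
position: [0.682, -0.0935, 0.1109]
tcp_rot: [[-0.359, 0.933, 0.0], [0.933, 0.359, -0.0], [-0.0, -0.0, -1.0]]
contact_force: [0.2, -0.4, -2.1]
width: 0.04
finger_force: 14.0
```

Call:
{"name": "servo_tool", "arguments": {"moves": [{"translation":[-0.03,0,0],"yaw":0.0043},{"translation":[-0.03,0,0],"yaw":0},{"translation":[0,0,0],"yaw":0},{"translation":[0,0,0],"yaw":0}]}}

```text
t: 18.45
position: [0.6841, -0.0988, 0.1109]
tcp_rot: [[-0.348, 0.937, 0.0], [0.937, 0.348, -0.0], [-0.0, 0.0, -1.0]]
contact_force: [-0.4, 0.7, -2.5]
width: 0.0402
finger_force: 14.0
```

```bash
python3 st.py;python3 -c "
from plan import *
print(s_of(np.array(arm.observe()['position'][:2]),[0,0]))
rows([.189,.192,.195],[0,0],.111)"
```

```text
18.45 [ 0.6841 -0.0988  0.1109] ang 110.36 F [-0.3738  0.7382 -2.5482] Ft [ 0.8223 -0.0935  2.5481] m [ 0.0608 -0.1051  0.0109] 0.04018692769914967
(np.float64(0.1890000000000002), np.float64(0.00011588909113738331))
189 [0.001, 0.001, -0.001] -0.0007
192 [-0.03, -0.001, 0.0] 0.0098
195 [-0.03, -0.001, 0.0] 0.0148
```

Call:
{"name": "servo_tool", "arguments": {"moves": [{"translation":[-0.03,0,0],"yaw":0.0092},{"translation":[-0.03,-0.001,0],"yaw":0.0148},{"translation":[0,0,0],"yaw":0}]}}

```text
t: 18.7
position: [0.6861, -0.105, 0.1109]
tcp_rot: [[-0.272, 0.962, 0.0], [0.962, 0.272, -0.0], [-0.0, 0.0, -1.0]]
contact_force: [0.0, -0.4, -2.0]
width: 0.04
finger_force: 14.0
```

Call:
{"name": "servo_tool", "arguments": {"moves": [{"translation":[-0.03,-0.001,0],"yaw":0.0149},{"translation":[-0.03,-0.001,0],"yaw":0.0149},{"translation":[-0.03,-0.001,0],"yaw":0.0148},{"translation":[0,0,0],"yaw":0}]}}

```text
t: 19.03
position: [0.6878, -0.1137, 0.1109]
tcp_rot: [[-0.137, 0.991, -0.0], [0.991, 0.137, -0.0], [-0.0, -0.0, -1.0]]
contact_force: [-0.4, 1.2, -1.8]
width: 0.0398
finger_force: 14.0
```

Call:
{"name": "servo_tool", "arguments": {"moves": [{"translation":[-0.03,-0.001,0],"yaw":0.0098},{"translation":[-0.03,0,0],"yaw":0},{"translation":[0,0,0],"yaw":0},{"translation":[0,0,0],"yaw":0}]}}

```text
t: 19.37
position: [0.6884, -0.1193, 0.1109]
tcp_rot: [[-0.109, 0.994, 0.0], [0.994, 0.109, -0.0], [-0.0, 0.0, -1.0]]
contact_force: [-0.6, 0.6, -2.0]
width: 0.0398
finger_force: 14.0
```

```bash
python3 st.py;python3 -c "
from plan import *
print(s_of(np.array(arm.observe()['position'][:2]),[0,0]))
rows([.210,.213,.216],[0,0],.111)"
```

```text
19.37 [ 0.6884 -0.1193  0.1109] ang 96.25 F [-0.5724  0.6359 -1.9806] Ft [ 0.6946 -0.4998  1.9805] m [ 0.0298 -0.1023  0.0338] 0.03976856713627493
(np.float64(0.21000000000000021), np.float64(0.00018309270175257273))
210 [0.002, -0.001, -0.001] -0.0003
213 [-0.03, -0.0, 0.0] 0.0052
216 [-0.03, -0.001, 0.0] 0.0157
```

Call:
{"name": "servo_tool", "arguments": {"moves": [{"translation":[-0.03,-0.001,0],"yaw":0.0052},{"translation":[-0.03,-0.001,0],"yaw":0.0155},{"translation":[0,0,0],"yaw":0}]}}

```text
t: 19.62
position: [0.6888, -0.1258, 0.111]
tcp_rot: [[-0.041, 0.999, 0.0], [0.999, 0.041, -0.0], [-0.0, 0.0, -1.0]]
contact_force: [0.8, -0.7, -2.2]
width: 0.0402
finger_force: 14.0
```

Call:
{"name": "servo_tool", "arguments": {"moves": [{"translation":[-0.03,-0.001,0],"yaw":0.0158},{"translation":[-0.03,-0.001,0],"yaw":0.0158},{"translation":[-0.03,-0.001,0],"yaw":0.0158},{"translation":[0,0,0],"yaw":0}]}}

```text
t: 19.95
position: [0.6883, -0.1346, 0.1109]
tcp_rot: [[0.107, 0.994, -0.0], [0.994, -0.107, -0.0], [-0.0, -0.0, -1.0]]
contact_force: [-0.6, -0.9, -2.4]
width: 0.04
finger_force: 14.0
```

Call:
{"name": "servo_tool", "arguments": {"moves": [{"translation":[-0.03,-0.001,0],"yaw":0.0156},{"translation":[-0.03,0,0],"yaw":0},{"translation":[-0.03,0,0],"yaw":0},{"translation":[0,0,0],"yaw":0},{"translation":[0,0,0],"yaw":0}]}}

```text
t: 20.37
position: [0.6871, -0.1432, 0.111]
tcp_rot: [[0.153, 0.988, 0.0], [0.988, -0.153, -0.0], [0.0, 0.0, -1.0]]
contact_force: [0.8, -0.4, -1.8]
width: 0.0402
finger_force: 14.0
```

```bash
python3 st.py;python3 -c "
from plan import *
print(s_of(np.array(arm.observe()['position'][:2]),[0,0]))
rows([.234,.237,.264,.272],[0,0],.111)
im,K,M=cam('wrist');cv2.imwrite('pics/w3.png',im)"
```

```text
20.37 [ 0.6871 -0.1432  0.111 ] ang 81.22 F [ 0.7794 -0.4108 -1.7544] Ft [-0.287   0.8329  1.7545] m [ 0.0501 -0.0321  0.0359] 0.040158931035865514
(np.float64(0.23400000000000024), np.float64(0.00030449182690308767))
234 [0.002, -0.002, -0.0] 0.0002
237 [-0.03, -0.0, 0.0] -0.0
264 [-0.27, -0.0, 0.0] -0.0
272 [-0.08, 0.0, 0.0] -0.0
```

View pics/w3.png

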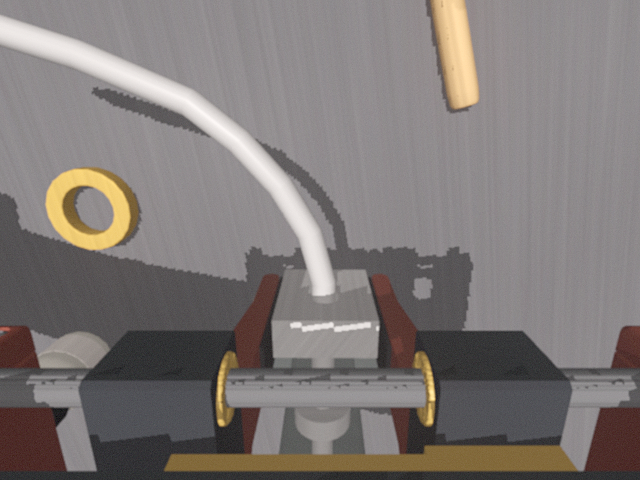

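The picture shows the rod passing through the weight's hole at (323,290), with the shoulder disc ahead at (323,412). I continue along the last straight.

Call:
{"name": "servo_tool", "arguments": {"moves": [{"translation":[-0.03,-0.002,0],"yaw":0},{"translation":[-0.03,0,0],"yaw":0},{"translation":[-0.03,0,0],"yaw":0},{"translation":[-0.03,0,0],"yaw":0},{"translation":[0,0,0],"yaw":0}]}}

```text
t: 20.83
position: [0.6848, -0.156, 0.111]
tcp_rot: [[0.155, 0.988, -0.0], [0.988, -0.155, -0.001], [-0.001, 0.0, -1.0]]
contact_force: [0.4, -0.0, -1.5]
width: 0.0398
finger_force: 14.0
```

Call:
{"name": "servo_tool", "arguments": {"moves": [{"translation":[-0.03,0,0],"yaw":0},{"translation":[-0.03,0,0],"yaw":0},{"translation":[-0.03,0,0],"yaw":0},{"translation":[0,0,0],"yaw":0},{"translation":[0,0,0],"yaw":0}]}}

```text
t: 21.25
position: [0.6837, -0.164, 0.1109]
tcp_rot: [[0.154, 0.988, 0.0], [0.988, -0.154, -0.0], [-0.0, 0.0, -1.0]]
contact_force: [-1.0, 0.6, -2.0]
width: 0.0401
finger_force: 14.0
```

```bash
python3 st.py;python3 -c "
from plan import *
print(s_of(np.array(arm.observe()['position'][:2]),[0,0]))
rows([.264,.272],[0,0],.111)
im,K,M=cam('wrist');cv2.imwrite('pics/w4.png',cv2.resize(im[280:480,220:430],None,fx=3,fy=3))"
```

```text
21.25 [ 0.6837 -0.164   0.1109] ang 81.13 F [-0.9573  0.5987 -2.0218] Ft [ 0.444  -1.0382  2.0218] m [ 0.0709 -0.0832  0.0267] 0.040081652692848725
(np.float64(0.2555000000000003), np.float64(0.0001937734875918788))
264 [-0.087, -0.0, -0.001] -0.0003
272 [-0.08, 0.0, 0.0] -0.0
```

View pics/w4.png

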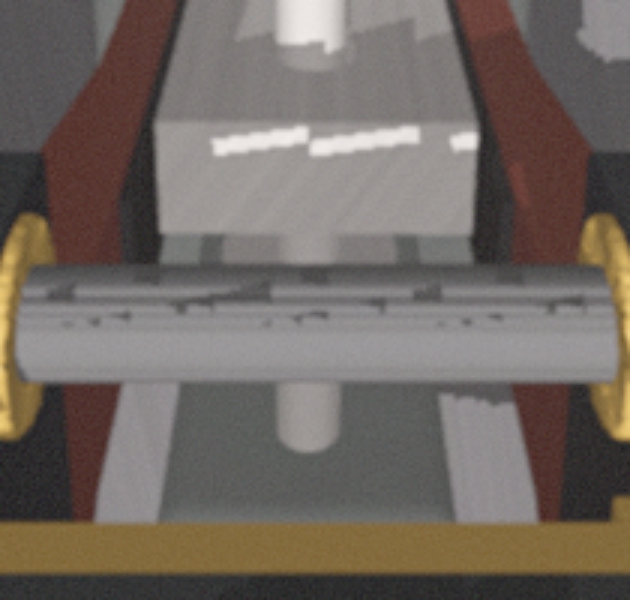

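The rod stays centred ahead of the block; the shoulder is now hidden behind the spindle at crop (305,320). I go on by feel.

Call:
{"name": "servo_tool", "arguments": {"moves": [{"translation":[-0.02,0,0],"yaw":0},{"translation":[-0.02,0,0],"yaw":0},{"translation":[-0.02,0,0],"yaw":0},{"translation":[-0.02,0,0],"yaw":0},{"translation":[0,0,0],"yaw":0}]}}

```text
t: 21.72
position: [0.6823, -0.1724, 0.111]
tcp_rot: [[0.154, 0.988, -0.0], [0.988, -0.154, -0.0], [-0.0, 0.0, -1.0]]
contact_force: [-0.1, 0.5, -1.4]
width: 0.0402
finger_force: 14.0
```

Call:
{"name": "servo_tool", "arguments": {"moves": [{"translation":[-0.01,0,0],"yaw":0},{"translation":[-0.01,0,0],"yaw":0},{"translation":[0,0,0],"yaw":0}]}}

```text
t: 21.97
position: [0.6821, -0.1737, 0.1109]
tcp_rot: [[0.154, 0.988, 0.0], [0.988, -0.154, -0.0], [-0.0, 0.0, -1.0]]
contact_force: [0.2, -0.4, -1.5]
width: 0.04
finger_force: 14.0
```

Call:
{"name": "servo_tool", "arguments": {"moves": [{"translation":[-0.01,0,0],"yaw":0},{"translation":[0,0,0],"yaw":0},{"translation":[0,0,0],"yaw":0}]}}

```text
t: 22.22
position: [0.682, -0.1745, 0.1109]
tcp_rot: [[0.154, 0.988, -0.0], [0.988, -0.154, 0.0], [0.0, -0.0, -1.0]]
contact_force: [-0.3, 0.3, -2.8]
width: 0.04
finger_force: 14.0
```

Call:
{"name": "servo_tool", "arguments": {"moves": [{"translation":[-0.01,0,0],"yaw":0},{"translation":[0,0,0],"yaw":0},{"translation":[0,0,0],"yaw":0}]}}

```text
t: 22.47
position: [0.6819, -0.1756, 0.1109]
tcp_rot: [[0.154, 0.988, 0.0], [0.988, -0.154, -0.0], [-0.0, 0.0, -1.0]]
contact_force: [-1.3, 0.5, -2.3]
width: 0.0402
finger_force: 14.0
```

```bash
python3 st.py;python3 -c "
from plan import *
print(s_of(np.array(arm.observe()['position'][:2]),[0,0]))
rows([.272],[0,0],.111)"
```

```text
22.47 [ 0.6819 -0.1756  0.1109] ang 81.15 F [-1.3138  0.4615 -2.3295] Ft [ 0.2539 -1.3693  2.3294] m [ 0.0533 -0.0732 -0.0241] 0.0401586834548826
(np.float64(0.2670000000000003), np.float64(5.61382588046707e-05))
272 [-0.049, -0.0, -0.001] -0.0002
```

Call:
{"name": "servo_tool", "arguments": {"moves": [{"translation":[-0.008,0,0],"yaw":0},{"translation":[0,0,0],"yaw":0},{"translation":[-0.006,0,0],"yaw":0},{"translation":[0,0,0],"yaw":0}]}}

```text
t: 22.8
position: [0.6816, -0.177, 0.1109]
tcp_rot: [[0.154, 0.988, 0.0], [0.988, -0.154, -0.0], [-0.0, 0.0, -1.0]]
contact_force: [-0.2, -0.0, -2.5]
width: 0.04
finger_force: 14.0
```

Call:
{"name": "servo_tool", "arguments": {"moves": [{"translation":[-0.005,0,0],"yaw":0},{"translation":[0,0,0],"yaw":0},{"translation":[0,0,0],"yaw":0}]}}

```text
t: 23.05
position: [0.6816, -0.1774, 0.1109]
tcp_rot: [[0.154, 0.988, 0.0], [0.988, -0.154, 0.0], [0.0, 0.0, -1.0]]
contact_force: [-0.2, 0.0, -2.7]
width: 0.0399
finger_force: 14.0
```

Call:
{"name": "servo_tool", "arguments": {"moves": [{"translation":[-0.005,0,0],"yaw":0},{"translation":[0,0,0],"yaw":0},{"translation":[0,0,0],"yaw":0}]}}

```text
t: 23.3
position: [0.6815, -0.1779, 0.1109]
tcp_rot: [[0.154, 0.988, -0.0], [0.988, -0.154, -0.0], [-0.0, -0.0, -1.0]]
contact_force: [0.4, -0.1, -2.5]
width: 0.0397
finger_force: 14.0
```

Call:
{"name": "servo_tool", "arguments": {"moves": [{"translation":[-0.005,0,0],"yaw":0},{"translation":[0,0,0],"yaw":0},{"translation":[0,0,0],"yaw":0}]}}

```text
t: 23.55
position: [0.6814, -0.1784, 0.1109]
tcp_rot: [[0.154, 0.988, -0.0], [0.988, -0.154, -0.0], [-0.0, -0.0, -1.0]]
contact_force: [0.9, 1.2, -2.1]
width: 0.0401
finger_force: 14.0
```

```bash
python3 st.py
```

```text
23.55 [ 0.6814 -0.1784  0.1109] ang 81.15 F [ 0.9499  1.1947 -2.1236] Ft [1.3266 0.7549 2.1236] m [ 0.0168 -0.0444 -0.008 ] 0.040111713355327865
```

Call:
{"name": "servo_tool", "arguments": {"moves": [{"translation":[-0.005,0,0],"yaw":0},{"translation":[0,0,0],"yaw":0},{"translation":[0,0,0],"yaw":0}], "squeeze": 7}}

```text
t: 23.8
position: [0.6814, -0.1789, 0.1109]
tcp_rot: [[0.154, 0.988, 0.0], [0.988, -0.154, 0.0], [0.0, 0.0, -1.0]]
contact_force: [0.6, 0.2, -1.1]
width: 0.04
finger_force: 7.0
```

Call:
{"name": "servo_tool", "arguments": {"moves": [{"translation":[-0.005,0,0],"yaw":0},{"translation":[0,0,0],"yaw":0},{"translation":[0,0,0],"yaw":0}]}}

```text
t: 24.05
position: [0.6813, -0.1794, 0.1109]
tcp_rot: [[0.154, 0.988, 0.0], [0.988, -0.154, -0.0], [-0.0, 0.0, -1.0]]
contact_force: [-0.5, -0.5, -0.9]
width: 0.0399
finger_force: 7.0
```

Call:
{"name": "servo_tool", "arguments": {"moves": [{"translation":[-0.005,0,0],"yaw":0},{"translation":[0,0,0],"yaw":0},{"translation":[0,0,0],"yaw":0}]}}

```text
t: 24.3
position: [0.6812, -0.1799, 0.1109]
tcp_rot: [[0.154, 0.988, 0.0], [0.988, -0.154, -0.0], [-0.0, 0.0, -1.0]]
contact_force: [0.1, -0.8, -2.3]
width: 0.0402
finger_force: 7.0
```

```bash
python3 st.py
```

```text
24.3 [ 0.6812 -0.1799  0.1109] ang 81.15 F [ 0.1044 -0.7757 -2.3012] Ft [-0.7504  0.2225  2.3012] m [ 0.0371 -0.0769  0.0389] 0.040205073194445246
```

Call:
{"name": "servo_tool", "arguments": {"moves": [{"translation":[-0.005,0,0],"yaw":0},{"translation":[0,0,0],"yaw":0},{"translation":[0,0,0],"yaw":0}]}}

```text
t: 24.55
position: [0.6812, -0.1801, 0.1109]
tcp_rot: [[0.154, 0.988, 0.0], [0.988, -0.154, 0.0], [0.0, -0.0, -1.0]]
contact_force: [1.3, 0.8, -2.1]
width: 0.04
finger_force: 7.0
```

Call:
{"name": "servo_tool", "arguments": {"moves": [{"translation":[-0.005,0,0],"yaw":0},{"translation":[0,0,0],"yaw":0},{"translation":[0,0,0],"yaw":0}]}}

```text
t: 24.8
position: [0.6812, -0.1801, 0.1109]
tcp_rot: [[0.153, 0.988, -0.0], [0.988, -0.153, 0.001], [0.001, -0.0, -1.0]]
contact_force: [0.2, 1.7, -1.7]
width: 0.0399
finger_force: 7.0
```

Call:
{"name": "servo_tool", "arguments": {"moves": [{"translation":[-0.005,0,0],"yaw":0},{"translation":[0,0,0],"yaw":0},{"translation":[0,0,0],"yaw":0}]}}

```text
t: 25.05
position: [0.6812, -0.1801, 0.1109]
tcp_rot: [[0.153, 0.988, 0.0], [0.988, -0.153, 0.001], [0.001, -0.0, -1.0]]
contact_force: [-0.2, 5.5, -1.2]
width: 0.0398
finger_force: 7.0
```

```bash
python3 st.py
```

```text
25.05 [ 0.6812 -0.1801  0.1109] ang 81.2 F [-0.2401  5.457  -1.2034] Ft [ 5.3544 -1.0715  1.211 ] m [0.2293 0.9769 0.0636] 0.03983359292644497
```

Contact with the shoulder came where predicted, at 5.4 N. I ease off to a light touch, let the weight settle onto the rod, and release.

Call:
{"name": "servo_tool", "arguments": {"moves": [{"translation":[0.008,0,0],"yaw":0},{"translation":[0,0,0.004],"yaw":0},{"translation":[0,0,0.004],"yaw":0},{"translation":[0,0,0],"yaw":0},{"translation":[0,0,0],"yaw":0}], "squeeze": 5}}

```text
t: 25.47
position: [0.6813, -0.1802, 0.1103]
tcp_rot: [[0.154, 0.988, 0.0], [0.988, -0.154, 0.0], [0.0, 0.0, -1.0]]
contact_force: [-0.3, 4.1, 1.9]
width: 0.0402
finger_force: 5.0
```

```bash
python3 st.py
```

```text
25.47 [ 0.6813 -0.1802  0.1103] ang 81.17 F [-0.2594  4.1272  1.9441] Ft [ 4.0394 -0.8892 -1.9425] m [0.3101 0.9804 0.002 ] 0.04020346651495943
```

Call:
{"name": "servo_tool", "arguments": {"moves": [{"translation":[0.004,0,-0.004],"yaw":0},{"translation":[0,0,0],"yaw":0},{"translation":[0,0,0],"yaw":0}]}}

```text
t: 25.72
position: [0.6813, -0.1802, 0.1104]
tcp_rot: [[0.154, 0.988, 0.0], [0.988, -0.154, -0.0], [-0.0, 0.0, -1.0]]
contact_force: [0.9, 3.8, -1.3]
width: 0.0401
finger_force: 5.0
```

Call:
{"name": "servo_tool", "arguments": {"moves": [{"translation":[0.002,0,0],"yaw":0},{"translation":[0,0,0],"yaw":0},{"translation":[0,0,0],"yaw":0}], "squeeze": 3}}

```text
t: 25.97
position: [0.6813, -0.1802, 0.1104]
tcp_rot: [[0.154, 0.988, 0.0], [0.988, -0.154, -0.0], [-0.0, 0.0, -1.0]]
contact_force: [2.7, 2.8, -3.6]
width: 0.0401
finger_force: 3.0
```

```bash
python3 st.py
```

```text
25.97 [ 0.6813 -0.1802  0.1104] ang 81.15 F [ 2.6742  2.7821 -3.5605] Ft [3.1617 2.2137 3.5597] m [-0.2721  0.5935  0.0731] 0.04005317700610707
```

Call:
{"name": "servo_tool", "arguments": {"moves": [{"translation":[0,0,0],"yaw":0},{"translation":[0,0,0],"yaw":0},{"translation":[0,0,0],"yaw":0},{"translation":[0,0,0],"yaw":0},{"translation":[0,0,0],"yaw":0}], "fingers": 0.8}}

```text
t: 26.38
position: [0.6811, -0.1804, 0.1107]
tcp_rot: [[0.154, 0.988, 0.0], [0.988, -0.154, -0.0], [-0.0, 0.0, -1.0]]
contact_force: [-0.2, -0.1, 0.1]
width: 0.07
finger_force: 0.0
```

Call:
{"name": "servo_tool", "arguments": {"moves": [{"translation":[0,0,0],"yaw":0},{"translation":[0,0,0],"yaw":0},{"translation":[0,0,0],"yaw":0},{"translation":[0,0,0],"yaw":0},{"translation":[0,0,0],"yaw":0}]}}

```text
t: 26.8
position: [0.6812, -0.1799, 0.1105]
tcp_rot: [[0.154, 0.988, -0.0], [0.988, -0.154, 0.0], [0.0, -0.0, -1.0]]
contact_force: [-0.4, -0.2, 0.2]
width: 0.0796
finger_force: 0.0
```

```bash
python3 st.py; python3 -c "
from h import *
im,K,M=cam('wrist')
im2,_,_=cam('side');a=cv2.resize(im2[120:230,260:400],(560,440))
b=cv2.resize(im[230:450,200:450],None,fx=.96,fy=2)[:440]
cv2.imwrite('pics/r1.png',np.hstack([a,b]))"
```

```text
26.8 [ 0.6812 -0.1799  0.1105] ang 81.16 F [-0.3521 -0.2017  0.2056] Ft [-0.2534 -0.317  -0.2056] m [ 0.0094 -0.0383  0.0039] 0.07956767984407775
```

View pics/r1.png

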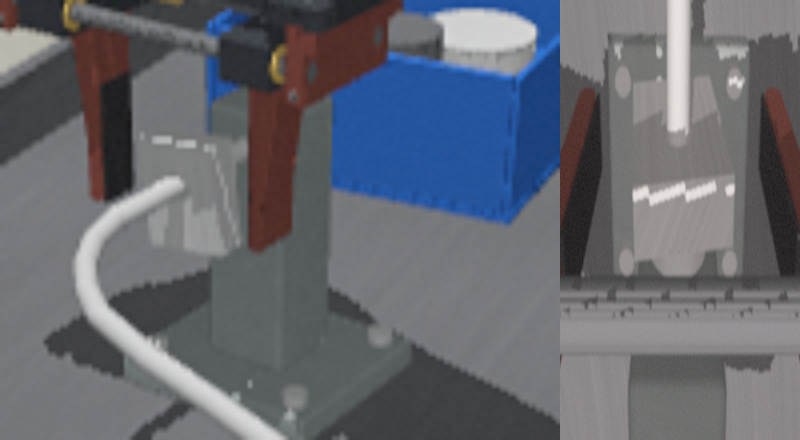

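The weight hangs on the rod at the shoulder, crop (190,195). It has rolled slightly, and in the wrist part its far edge lies at the disc. The picture budget is used up, so I compare edge positions numerically with the gripped state, since the tool pose is the same as at contact.

```bash
python3 - <<'E'
from h import *
from scipy.ndimage import gaussian_filter
im,K,M=cam('wrist');np.savez('rel.npz',im=im,K=K,M=M)
old=cv2.imread('pics/w3.png')
for n,i in(('grip',old),('now',im)):
    g=gaussian_filter(i.astype(float).mean(2),(.8,1.5));d=np.gradient(g,axis=0);dx=np.gradient(g,axis=1)
    for u in range(276,376,8):
        col=d[310:368,u];k=np.argsort(-abs(col))[:0]
        pk=[(310+j,int(round(col[j]))) for j in range(1,57) if abs(col[j])>3 and abs(col[j])>=abs(col[j-1]) and abs(col[j])>abs(col[j+1])]
        print(n,u,pk)
    for v in (332,340,348):
        r=dx[v,255:400];print(n,'v',v,[(255+j,int(round(r[j]))) for j in range(1,143) if abs(r[j])>4 and abs(r[j])>=abs(r[j-1]) and abs(r[j])>abs(r[j+1])])
E
```

```text
grip 276 [(320, 10), (357, -14)]
grip 284 [(320, 9), (357, -11)]
grip 292 [(322, 25), (327, -20), (357, -17)]
grip 300 [(322, 23), (328, -17), (358, -17)]
grip 308 [(320, 9), (325, 25), (330, -24), (358, -17)]
grip 316 [(324, 25), (329, -26)]
grip 324 [(323, 26), (328, -25)]
grip 332 [(322, 23), (328, -17), (358, -6)]
grip 340 [(320, 9), (326, 24), (331, -25), (358, -16)]
grip 348 [(320, 9), (325, 24), (330, -25), (358, -17)]
grip 356 [(323, 23), (329, -23), (358, -11)]
grip 364 [(322, 28), (328, -23), (358, -12)]
grip 372 [(321, 11), (327, -4), (358, -11)]
grip v 332 [(263, -4), (271, 24), (302, 4), (334, 5), (379, -23), (387, 4)]
grip v 340 [(272, 24), (378, -23), (390, 5)]
grip v 348 [(272, 24), (378, -23)]
now 276 [(325, 19), (330, -18), (357, 4), (361, -3)]
now 284 [(323, 30), (329, -25), (360, -18)]
now 292 [(323, 18), (329, -13), (332, -9), (359, -18)]
now 300 [(321, 8), (326, 25), (331, -25), (359, -4), (364, -11)]
now 308 [(324, 23), (330, -24)]
now 316 [(323, 25), (328, -23)]
now 324 [(321, 29), (327, -25)]
now 332 [(320, 9), (325, 20), (330, -21)]
now 340 [(319, 9), (324, 23), (329, -24)]
now 348 [(322, 23), (328, -22), (355, -6), (362, -8)]
now 356 [(321, 25), (326, -25), (355, -17)]
now 364 [(318, 8), (325, -4), (354, -13)]
now 372 [(317, 9), (323, 13), (327, -11), (353, -7), (357, 7)]
now v 332 [(276, 8), (293, 11), (297, -6), (302, -4), (381, -8), (392, -6)]
now v 340 [(276, 8), (380, -8), (391, -5)]
now v 348 [(276, 7), (380, -8), (391, -6)]
```

Call:
{"name": "servo_tool", "arguments": {"moves": [{"translation":[0,0,-0.1],"yaw":0},{"translation":[0,0,-0.2],"yaw":0},{"translation":[0,0,-0.3],"yaw":0},{"translation":[0,0,-0.3],"yaw":0},{"translation":[0,0,-0.3],"yaw":0}]}}

```text
t: 27.37
position: [0.681, -0.1801, 0.2326]
tcp_rot: [[0.154, 0.988, 0.0], [0.988, -0.154, -0.0], [-0.0, 0.0, -1.0]]
contact_force: [1.1, 0.5, 0.2]
width: 0.0789
finger_force: 0.0
```

Call:
{"name": "servo_tool", "arguments": {"moves": [{"translation":[0,0,-0.2],"yaw":0},{"translation":[0,0,-0.1],"yaw":0},{"translation":[0,0,0],"yaw":0},{"translation":[0,0,0],"yaw":0},{"translation":[0,0,0],"yaw":0}]}}

```text
t: 27.78
position: [0.6805, -0.1794, 0.2588]
tcp_rot: [[0.154, 0.988, -0.002], [0.988, -0.154, 0.001], [0.0, -0.002, -1.0]]
contact_force: [-0.2, -0.0, -0.2]
width: 0.0793
finger_force: 0.0
```

```bash
python3 - <<'E'
from h import *
np.set_printoptions(precision=4,suppress=True)
print(arm.observe()['t'],arm.observe()['position'])
for n in('wrist','side','top'):
    im,K,M=cam(n);cv2.imwrite(f'pics/end_{n}.png',im)
    for d in eyes.boxes_of(n,'weight')[:5]: print(n,round(d['p'],2),(M@np.append(d['xyz'],1))[:3])
# local tilt/gap check in wrist view: vertical gradient near the block's predicted far top edge
im,K,M=cam('wrist');d=np.array([-.153,-.988]);c=np.array([.6812,-.1801])-.0013*d;n=np.array([.988,-.153])
for z in(.149,.143):
  for s in(-.008,.008,.016): print(z,s,proj(K,M,[*(c+s*d),z]).round(1))
g=im.astype(float).mean(2)
u0,v0=proj(K,M,[*(c),.149]).astype(int)
for du in(-15,-8,0,8,15): print(du,u0,v0,g[v0-16:v0+34,u0+du-1:u0+du+2].mean(1).round().astype(int).tolist())
E
```

```text
27.7833 [ 0.6805 -0.1794  0.2588]
wrist 0.87 [ 0.6847 -0.175   0.1513]
side 0.95 [0.4965 0.167  0.0423]
side 0.74 [0.6379 0.2714 0.0379]
side 0.69 [0.6292 0.1348 0.0404]
side 0.67 [ 0.6738 -0.1746  0.129 ]
top 0.83 [0.6385 0.1253 0.0492]
top 0.72 [0.4939 0.1563 0.0503]
top 0.67 [ 0.6777 -0.1727  0.1472]
top 0.58 [0.6408 0.2645 0.0498]
top 0.55 [ 0.5174 -0.0928  0.0138]
0.149 -0.008 [324.3 218. ]
0.149 0.008 [324.3 238.3]
0.149 0.016 [324.4 248.2]
0.143 -0.008 [324.3 216.1]
0.143 0.008 [324.4 236. ]
0.143 0.016 [324.4 245.7]
-15 324 228 [146, 145, 145, 147, 148, 144, 150, 180, 212, 225, 227, 225, 225, 224, 225, 226, 226, 228, 227, 228, 228, 228, 227, 227, 227, 227, 228, 222, 197, 169, 162, 163, 160, 153, 134, 111, 98, 97, 96, 98, 98, 98, 97, 99, 97, 97, 99, 98, 95, 95]
-8 324 228 [149, 148, 150, 148, 149, 146, 155, 192, 221, 228, 229, 227, 228, 226, 227, 227, 229, 228, 229, 229, 229, 229, 228, 227, 225, 224, 225, 225, 222, 220, 221, 220, 221, 222, 222, 220, 200, 150, 107, 97, 100, 98, 101, 98, 98, 100, 108, 113, 112, 107]
0 324 228 [231, 230, 223, 194, 158, 142, 154, 199, 228, 232, 230, 227, 227, 226, 225, 225, 227, 227, 228, 228, 227, 226, 225, 225, 225, 225, 224, 227, 230, 231, 231, 231, 231, 230, 231, 231, 230, 229, 229, 229, 225, 218, 198, 163, 151, 153, 153, 154, 152, 152]
8 324 228 [150, 157, 154, 148, 148, 145, 162, 204, 226, 227, 226, 225, 225, 224, 226, 224, 224, 224, 224, 223, 225, 224, 224, 223, 222, 223, 222, 219, 213, 213, 212, 213, 213, 211, 214, 212, 196, 151, 108, 95, 99, 100, 98, 97, 97, 103, 106, 108, 106, 102]
15 324 228 [145, 146, 145, 147, 145, 145, 168, 204, 223, 225, 225, 225, 225, 223, 223, 224, 224, 224, 225, 225, 225, 225, 225, 226, 226, 226, 218, 192, 160, 149, 149, 151, 146, 143, 134, 116, 102, 98, 101, 99, 95, 99, 99, 100, 107, 114, 115, 105, 97, 96]
```

```bash
python3 -c "
from bench import order
print(order.hand_in())"
```

```text
the job is handed in; nothing more can be done
None
```

The counterweight is threaded round the bend and hangs home against the shoulder, to about half a millimetre by camera, with the gripper clear; wrist readings stayed below 8 N, but were read only between moves; handed in at about 28 s.

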